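# Gauge the centrifuge tube adapters, pull the shrunk ones and lock the rack

### The arm

A 6-joint arm with a two-finger parallel gripper is mounted at the origin on a cart in front of the work surface, level with it; the furniture and walls round the work are solid. World frame = base frame: x ahead of the robot, y to its left, z up, the work surface at z = 0. Lengths are in m, angles in rad, forces in N, time in s.
With the tool pointing down it reaches from about 0.225 to 0.875 m from the base axis. Payload 3.4 kg.
Tool frame: the origin (TCP) lies between the finger pads; the fingertips stand 14 mm ahead of it and the grasp point (between the pads) lies 5 mm behind it; z points along the fingers, y is the direction in which the jaws open and shut (so a half turn about z gives the same grasp; the last joint's range is limited). The gripper opens to 85 mm and grips with 20 to 120 N. Pads are 22 mm wide; open, the fingers measure 114 mm over their backs; the gripper's body (76 mm by 85 mm) begins 54 mm behind the grasp point. The pads swing forward as they close: fully open they stand 13 mm farther back than shut.
Start: joints at [-1.342, 0.276, 1.505, -0, 1.361, -0.121], TCP at [0.197, -0.54, 0.245] pointing down, gripper open.
Joint ranges: [-2.89, 2.89], [-0.75, 2.08], [0.22, 2.7], [-1.18, 4.32], [0.11, 2.71], [-2.7, 2.7]. Speed limits (rad/s): [2.57, 2.57, 3.14, 3.14, 3.14, 3.14].

### API

Orientations are given as a unit quaternion [w, x, y, z].
In Python, from rig import manip, get_image, job gives the robot as it stands. The module is installed in compiled form; this text tells all that it offers.
- The arm moves only by the tool step_arm, never from a script. Its argument "moves" is one flat list of numbers, 5 for each row, row after row: the shift along the tool's x, y, z as a fraction of full scale, then the turn about the tool's z as a fraction of full scale, then the gripper's target within -1 to 1 (shut at 1, half-way at 0, fully open at -1). In form: [dx, dy, dz, twist, hand, dx, dy, dz, twist, hand, ...]. A call has 1 to 5 rows; each row is the pose to reach, as a shift and turn from the pose commanded when the call began, along the tool's axes at that moment, turning the shorter way round; what a row does not reach only later rows make up. Full scale, the value 1, is 500 mm for a shift and pi rad for a turn. A row lasts 1/10 s, in which the tool goes at most 50 mm and 8.59 degrees, less where a joint would pass 70% of its speed; a pose out of reach is approached as far as the arm can. A call with a number of a shift or a turn outside -1 to 1 is refused whole. A call with a gripper value outside its range is refused whole. The fingers move at their own pace and stop on an object; "force" is the grip in N (left out, the last holds). Time passes only in rows, so rows that repeat a pose let the fingers close. It gives the time, the measured TCP pose, the force and the opening at its end, in the units of the state.
- manip.get_state(): the state, without advancing time (a new reading comes with each control period).
- get_image(name): name is "scene" or "top" or "wrist"; returns a dict with "frame" (480x640x3 uint8, blue, green, red), "fx", "fy", "cx", "cy" (pixels), "k1" (the pictures are not rectified: a ray, as slopes to the right and down, at radius r is drawn at 1 + k1 r^2 times it, then the intrinsics apply), "rvec" (rotation vector, rad) and "tvec" (3), from world to camera coordinates, as OpenCV has them; the wrist camera has in their place "T_tool_cam" (4x4, takes a point from camera to tool coordinates, whose origin is the TCP and whose axes are the flange's). Camera axes: x right, y down, z forward; pixel columns grow to the right and rows downward; lengths in m; the calibration is good to about 2 mm. A picture is of the moment at which its call begins: read the wrist's pose just before it. There is no depth.
- job.sign_off(): hands the job in, once; it reports no verdict.
The state is a dict: "clock": time; "qpos": joint angles; "qd": joint speeds; "effort": joint torques, N m; "position": TCP position; "ee_rot": TCP orientation; "contact_force": force on the tool from outside, world axes, zero at the start; "moment": the same for the moment, N m; "width": finger opening in m.
Only numpy, scipy, OpenCV 4.12 (cv2) and the standard library are available. Lean on these libraries where they do the work, as an engineer would, in place of code of your own. Each camera call takes 0.05 s, during which the arm holds its last target. There are 200 camera calls.

### The job

These centrifuge tube adapters came back from the autoclave and some bores have shrunk inside. Swing the rack's keeper bar open, take the plug gauge from its wooden stand and, working along the rack from the left, lower its pin gently into every adapter that is there: a good one takes the pin right up to its shoulder, a shrunk one stops it part-way. Stand the gauge back in its stand, put the adapters that fail into the shallow tray, leave the good ones seated in their pockets, and swing the keeper bar shut over the row until it clicks home, without knocking over or shifting what else stands about.

Things in the scene. Friction and masses are not known exactly. Their poses are not given: they have to be found in the camera images.
- adapter_1a: Tube adapter, a straight off-white plastic sleeve standing upright: 30 mm outside diameter, 70 mm long, bore mouth 18.4 mm at the top. Origin at its centre (on the axis, 35 mm below the top), z up the axis. It stands in pocket 1 (counted from the left end of the rack) with its upper 32 mm above the rack's top tier; 45 g, lifts straight out. At most one of adapter_1a and adapter_1b is present; the other is absent (None from the start). Both look alike from outside.
- adapter_1b: Tube adapter, a straight off-white plastic sleeve standing upright: 30 mm outside diameter, 70 mm long, bore mouth 18.4 mm at the top. Origin at its centre (on the axis, 35 mm below the top), z up the axis. It stands in pocket 1 (counted from the left end of the rack) with its upper 32 mm above the rack's top tier; 45 g, lifts straight out. At most one of adapter_1a and adapter_1b is present; the other is absent (None from the start). Both look alike from outside.
- adapter_2a: Tube adapter, a straight off-white plastic sleeve standing upright: 30 mm outside diameter, 70 mm long, bore mouth 18.4 mm at the top. Origin at its centre (on the axis, 35 mm below the top), z up the axis. It stands in pocket 2 (counted from the left end of the rack) with its upper 32 mm above the rack's top tier; 45 g, lifts straight out. At most one of adapter_2a and adapter_2b is present; the other is absent (None from the start). Both look alike from outside.
- adapter_2b: Tube adapter, a straight off-white plastic sleeve standing upright: 30 mm outside diameter, 70 mm long, bore mouth 18.4 mm at the top. Origin at its centre (on the axis, 35 mm below the top), z up the axis. It stands in pocket 2 (counted from the left end of the rack) with its upper 32 mm above the rack's top tier; 45 g, lifts straight out. At most one of adapter_2a and adapter_2b is present; the other is absent (None from the start). Both look alike from outside.
- adapter_3a: Tube adapter, a straight off-white plastic sleeve standing upright: 30 mm outside diameter, 70 mm long, bore mouth 18.4 mm at the top. Origin at its centre (on the axis, 35 mm below the top), z up the axis. It stands in pocket 3 (counted from the left end of the rack) with its upper 32 mm above the rack's top tier; 45 g, lifts straight out. At most one of adapter_3a and adapter_3b is present; the other is absent (None from the start). Both look alike from outside.
- adapter_3b: Tube adapter, a straight off-white plastic sleeve standing upright: 30 mm outside diameter, 70 mm long, bore mouth 18.4 mm at the top. Origin at its centre (on the axis, 35 mm below the top), z up the axis. It stands in pocket 3 (counted from the left end of the rack) with its upper 32 mm above the rack's top tier; 45 g, lifts straight out. At most one of adapter_3a and adapter_3b is present; the other is absent (None from the start). Both look alike from outside.
- adapter_4a: Tube adapter, a straight off-white plastic sleeve standing upright: 30 mm outside diameter, 70 mm long, bore mouth 18.4 mm at the top. Origin at its centre (on the axis, 35 mm below the top), z up the axis. It stands in pocket 4 (counted from the left end of the rack) with its upper 32 mm above the rack's top tier; 45 g, lifts straight out. At most one of adapter_4a and adapter_4b is present; the other is absent (None from the start). Both look alike from outside.
- adapter_4b: Tube adapter, a straight off-white plastic sleeve standing upright: 30 mm outside diameter, 70 mm long, bore mouth 18.4 mm at the top. Origin at its centre (on the axis, 35 mm below the top), z up the axis. It stands in pocket 4 (counted from the left end of the rack) with its upper 32 mm above the rack's top tier; 45 g, lifts straight out. At most one of adapter_4a and adapter_4b is present; the other is absent (None from the start). Both look alike from outside.
- adapter_5a: Tube adapter, a straight off-white plastic sleeve standing upright: 30 mm outside diameter, 70 mm long, bore mouth 18.4 mm at the top. Origin at its centre (on the axis, 35 mm below the top), z up the axis. It stands in pocket 5 (counted from the left end of the rack) with its upper 32 mm above the rack's top tier; 45 g, lifts straight out. At most one of adapter_5a and adapter_5b is present; the other is absent (None from the start). Both look alike from outside.
- adapter_5b: Tube adapter, a straight off-white plastic sleeve standing upright: 30 mm outside diameter, 70 mm long, bore mouth 18.4 mm at the top. Origin at its centre (on the axis, 35 mm below the top), z up the axis. It stands in pocket 5 (counted from the left end of the rack) with its upper 32 mm above the rack's top tier; 45 g, lifts straight out. At most one of adapter_5a and adapter_5b is present; the other is absent (None from the start). Both look alike from outside.
- gauge: Go plug gauge, 105 mm long, 110 g, starts upright in its stand: steel pin 15.6 mm wide and 42 mm long, shoulder disc 28 mm wide and 5 mm thick, then a knurled handle 19 mm wide and 58 mm long to hold it by. Origin on the axis at half length: 10.5 mm above the shoulder's underside, 52.5 mm above the tip; the handle runs from 6 mm below it to 52 mm above it. z points from pin to handle.
- gauge_tip (a point): Centre of the end face of the gauge's pin; the nose tapers from full width, 4 mm up, to 10 mm at the tip. A good bore (18.4 mm all through) takes the pin to the shoulder, which then rests on the adapter's top. A shrunk one narrows to 14 mm from 18 mm below the mouth downward and stops the tip about 20 mm down.
- gauge_stand: Loose wooden stand for the gauge, 64 x 64 x 50 mm (70 x 70 at its foot), 0.6 kg, one round hole 20.5 mm wide and 44 mm deep from the top in its middle. Origin at the centre of its underside. It may be on the left or the right of the rack.
- stand_hole (a point): Centre of the mouth of the hole in the stand, on its top face, 50 mm above the work surface. With the gauge home, the shoulder lies on this face and the tip is 42 mm below this point.
- red_tray: Loose shallow tray for rejects, 139 x 179 mm, 15 mm high, inside floor 120 (x) x 160 (y) mm and 2 mm above its underside. Origin at the centre of its underside, x across its short side, y along its long side, z up. It stands on the other side of the rack from the gauge stand.
- rack: Aluminium rack, fixed: 60 mm deep (x), 246 mm long (y), top tier 46 mm up. Origin at the centre of its underside, y along the row to the hinge end (robot's left), x away from the robot. Pockets 33 mm wide at y = 92, 46, 0, -46, -92 mm, floor 8 mm up (seated adapter: centre at 43, top at 78). Hinge, 95 mm high, at y = 140 mm; the catch's stop plate, 93 mm high, at y = -140 mm, towards the robot from the bar.
- keeper (a joint): Angle of the keeper bar (flat steel 14 x 8 mm, 282 mm long, underside 82 mm up, 4 mm above seated adapters), rad. 0: shut, along the row against the stop plate; grows to 1.6 as the free end swings away from the robot. It starts shut and stays where it is left. Near 0.045 a rib under its end meets a sprung ball: about 3 N at the knob clicks it over, then the ball holds it at 0 (as much again frees it).
- keeper_knob (a point): Middle of the black upright knob on the bar, 13 mm in diameter and 24 mm high (its centre is 12 mm above the bar's top, 102 mm above the work surface). It lies 206 mm from the hinge axis.
- keeper_hinge (a point): Point on the upright hinge axis of the keeper bar, at the height of the bar's underside (82 mm).
- strip_pot: Bystander: pot with black cap, 43 mm wide, 87 mm high, origin at the centre of its underside. Leave it where it is.
- coverslip_box: Bystander: small square box with lid, 52 x 52 x 23 mm, origin at the centre of its underside. Leave it where it is.
- dropper_bottle: Bystander: brown dropper bottle, 33 mm wide, 91 mm high, origin at the centre of its underside. Leave it where it is.
Mind the look-alikes: they are no part of the job. Leave any orange look-alike of the adapter_1a alone. Leave any green look-alike of the adapter_2b alone.

How it is judged:
By the outcome, as a careful person would: the job done as asked, in the order asked, and still so for the second after the job is handed in, with the robot touching nothing.
Of adapter_1a, adapter_1b only 1 to 1 are there at a start; the rules pass over those that are not, and their reading is None.
Of adapter_2a, adapter_2b, coverslip_box only 1 to 1 are there at a start; the rules pass over those that are not, and their reading is None.
Of adapter_3a, adapter_3b only 1 to 1 are there at a start; the rules pass over those that are not, and their reading is None.
Of adapter_4a, adapter_4b, dropper_bottle only 1 to 1 are there at a start; the rules pass over those that are not, and their reading is None.
Of adapter_5a, adapter_5b only 1 to 1 are there at a start; the rules pass over those that are not, and their reading is None.
At some moment in a run one of red_tray, gauge_stand may be knocked a few centimetres aside while the robot is not near it.
It also fails if it takes over 210 s, if anything falls off the work surface, if the arm or the gripper's body presses on something with over 40 N, if the wrist force passes 120 N, or if a joint passes its speed limit or range.

## Working session

There is one attempt and no reset: what is moved stays moved. The work goes in short steps, Python scripts to look and compute and a tool call to move; the robot and the scene stay as the last step left them, time stands still between calls to the robot, and variables do not carry over. Pictures are saved under pics/ and viewed, about 12 in all and at most 16, crops included, and the job is handed in when it is done.

Besides the shell and the picture viewer there is one more tool, called after "Request:" as a command line: name --argument value ..., lists and objects as JSON in quotes. step_arm: Moves the arm, as the interface text tells. Its arguments: {"type":"object","properties":{"moves":{"type":"array","items":{"type":"number","minimum":-1,"maximum":1}},"force":{"type":"number"}},"required":["moves"]}

```bash
mkdir -p pics; cat > h.py <<'E'
import numpy as np, cv2
from rig import manip, get_image, job
from scipy.spatial.transform import Rotation as R
def rot(q): return R.from_quat([q[1],q[2],q[3],q[0]]).as_matrix()
def shot(name,fn=None):
    s=manip.get_state(); im=get_image(name)
    if name=="wrist":
        T=np.eye(4);T[:3,:3]=rot(s["ee_rot"]);T[:3,3]=s["position"]
        M=T@np.array(im["T_tool_cam"])
    else:
        Rm=cv2.Rodrigues(np.array(im["rvec"],float))[0];M=np.eye(4);M[:3,:3]=Rm.T;M[:3,3]=-Rm.T@np.array(im["tvec"],float).ravel()
    im["M"]=M
    if fn: cv2.imwrite("pics/"+fn,im["frame"])
    return im
def ray(im,u,v):
    x=(u-im["cx"])/im["fx"];y=(v-im["cy"])/im["fy"];rd=np.hypot(x,y);r=rd
    for _ in range(20): r=rd/(1+im["k1"]*r*r)
    k=r/rd if rd>0 else 1
    return im["M"][:3,3],im["M"][:3,:3]@np.array([x*k,y*k,1])
def onz(im,u,v,z):
    o,d=ray(im,u,v);return o+d*(z-o[2])/d[2]
def proj(im,p):
    c=np.linalg.inv(im["M"])@np.append(p,1);x,y=c[:2]/c[2];k=1+im["k1"]*(x*x+y*y)
    return np.array([im["fx"]*x*k+im["cx"],im["fy"]*y*k+im["cy"]])
def st():
    s=manip.get_state();print({k:np.round(s[k],4).tolist() for k in ["clock","position","ee_rot","contact_force","width","qpos"]})
E
python3 - <<'E'
from h import *
st()
for n in ["scene","top"]:
    im=shot(n,n+"1.png");print(n,im["M"].round(3).tolist(),im["fx"],im["k1"])
E
```

```text
{'clock': 0.0, 'position': [0.1969, -0.5397, 0.2444], 'ee_rot': [-0.0009, 0.9847, 0.174, -0.0], 'contact_force': [-0.3486, 0.5052, 0.3722], 'width': 0.0853, 'qpos': [-1.342, 0.2766, 1.5062, 0.0, 1.3607, -0.121]}
scene [[0.642, -0.422, 0.641, -0.115], [-0.766, -0.325, 0.554, -0.557], [-0.026, -0.847, -0.532, 0.611], [0.0, 0.0, 0.0, 1.0]] 516.7942789945832 -0.14334175856115927
top [[0.022, -0.998, 0.064, 0.446], [-1.0, -0.022, 0.0, 0.018], [0.001, -0.064, -0.998, 1.166], [0.0, 0.0, 0.0, 1.0]] 614.4255322078789 -0.1995213302511752
```

View pics/top1.png

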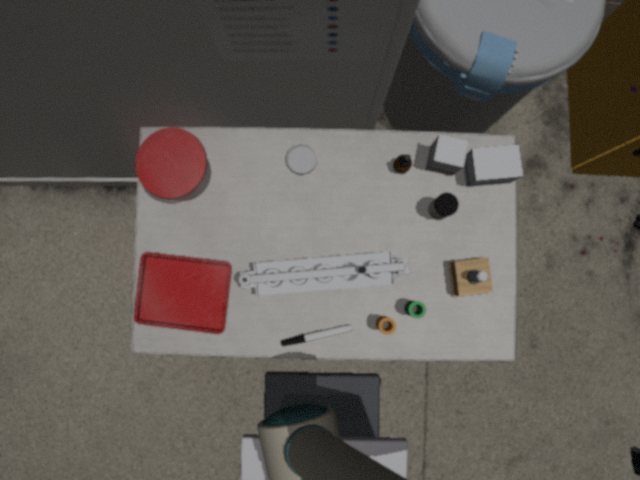

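View pics/scene1.png

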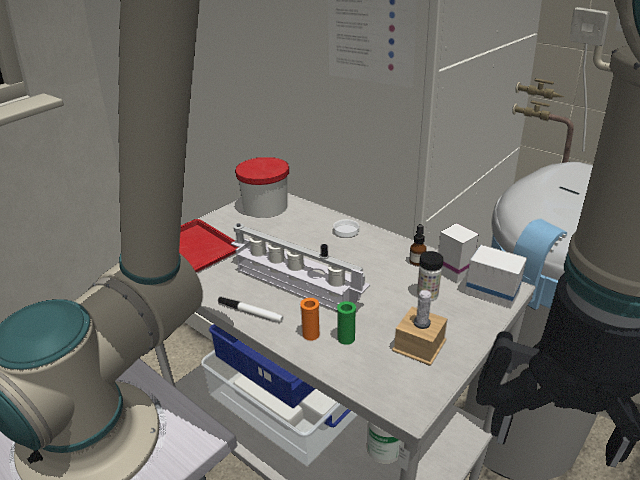

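The top view shows the red tray at (183,292), the rack hinge at (246,280), the knob at (361,269), the stand with gauge at (472,277), and the orange (386,325) and green (416,309) decoys. In the scene view, pockets 1, 2, 3 and 5 hold adapters and 4 looks empty. That fits with the dropper bottle being present.

```bash
python3 - <<'E'
from h import *
im=shot("top")
f=im["frame"]
a=cv2.resize(f[240:345,225:505],None,fx=2.85,fy=2.85,interpolation=cv2.INTER_CUBIC)
s=cv2.imread("pics/scene1.png")[215:365,225:465]
b=cv2.resize(s,(798,299*0+298),interpolation=cv2.INTER_CUBIC) if 0 else cv2.resize(s,None,fx=2,fy=2,interpolation=cv2.INTER_CUBIC)
c=np.zeros((600,800,3),np.uint8);c[:a.shape[0],:a.shape[1]]=a[:, :800];c[300:600,:480]=b
cv2.imwrite("pics/crop2.png",c)
for n,u,v,z in [("hinge",246,280,.095),("knob",361,269,.114),("stand",472,277,.05),("orange",386,325,.07),("green",416,309,.07),("pot",446,205,.087),("drop",403,163,.091),("tray",183,292,.015)]:
    print(n,onz(im,u,v,z).round(4))
hsv=cv2.cvtColor(f,cv2.COLOR_BGR2HSV)
for n,lo,hi,z in [("tray",(0,150,60),(10,255,255),.015),("wood",(10,80,80),(25,200,255),.05)]:
    m=cv2.inRange(hsv,lo,hi)
    for c in cv2.findContours(m,0,2)[0]:
        if cv2.contourArea(c)>300:
            r=cv2.minAreaRect(c);print(n,r,onz(im,*r[0],z).round(4),[onz(im,*p,z)[:2].round(3).tolist() for p in cv2.boxPoints(r)])
E
```

```text
hinge [0.4506 0.1449 0.095 ]
knob [ 0.4739 -0.054   0.114 ]
stand [ 0.4649 -0.2637  0.05  ]
orange [ 0.376  -0.1038  0.07  ]
green [ 0.4054 -0.1571  0.07  ]
pot [ 0.5917 -0.2061  0.087 ]
drop [ 0.6646 -0.1275  0.091 ]
tray [0.4251 0.2737 0.015 ]
tray ((182.9469757080078, 292.39111328125), (88.9487533569336, 69.88590240478516), 7.72182559967041) [0.4243 0.2738 0.015 ] [[0.367, 0.367], [0.499, 0.353], [0.481, 0.182], [0.35, 0.197]]
tray ((153.84820556640625, 160.2762908935547), (35.80467224121094, 64.45548248291016), 17.474775314331055) [0.6764 0.3413 0.015 ] [[0.626, 0.392], [0.748, 0.36], [0.727, 0.291], [0.606, 0.323]]
wood ((472.3050537109375, 275.8109436035156), (33.69948959350586, 33.43203353881836), 83.41805267333984) [ 0.467  -0.2642  0.05  ] [[0.494, -0.229], [0.502, -0.292], [0.44, -0.3], [0.432, -0.237]]
```

View pics/crop2.png

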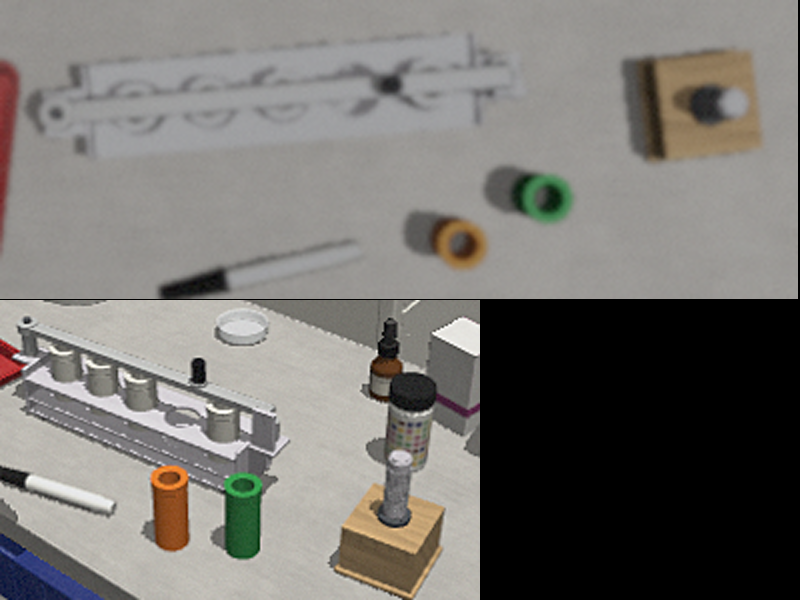

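```bash
cat >> h.py <<'E'
def th(s=None):
    s=s or manip.get_state();m=rot(s["ee_rot"]);return np.degrees(np.arctan2(m[1,0],m[0,0]))
def go(*wps):
    """waypoints (x,y,z,theta_deg): print shift/twist fractions for each leg"""
    s=manip.get_state();p=np.array(s["position"]);t=th(s)
    for w in wps:
        q=np.array(w[:3],float);a=np.radians(t);X=np.array([np.cos(a),np.sin(a),0]);Y=np.array([np.sin(a),-np.cos(a),0]);d=q-p
        dt=((w[3]-t+180)%360)-180
        print([round(v,4) for v in (d@X/.5,d@Y/.5,-d[2]/.5,-dt/180)],"rows",round(max(np.linalg.norm(d)/.05,abs(dt)/8.59),1))
        p=q;t=w[3]
E
python3 - <<'E'
from h import *
st();print(th())
im=shot("wrist");print(im["T_tool_cam"],im["fx"],im["cx"],im["cy"])
go((.27,-.37,.32,45),(.36,-.18,.36,70),(.43,0,.36,96.3))
E
```

```text
{'clock': 0.15, 'position': [0.1969, -0.5398, 0.2446], 'ee_rot': [-0.0007, 0.9847, 0.174, -0.0], 'contact_force': [0.0173, 0.6352, 0.4082], 'width': 0.0854, 'qpos': [-1.342, 0.2765, 1.5058, -0.0, 1.3607, -0.121]}
20.04087794562611
[[ 6.27405874e-04 -9.51602102e-01 -3.07332142e-01  7.91565773e-02]
 [ 9.99999757e-01  6.90166311e-04 -9.55252861e-05 -1.16596880e-03]
 [ 3.03012354e-04 -3.07332008e-01  9.51602304e-01 -1.28213411e-01]
 [ 0.00000000e+00  0.00000000e+00  0.00000000e+00  1.00000000e+00]] 417.16874674638734 312.0591068779264 236.51172662834892
[np.float64(0.2536), np.float64(-0.2692), np.float64(-0.1505), np.float64(-0.1387)] rows 4.0
[np.float64(0.396), np.float64(-0.1414), np.float64(-0.08), -0.1389] rows 4.3
[np.float64(0.3862), np.float64(0.0084), np.float64(-0.0), -0.1461] rows 3.9
```

Request:
step_arm --moves '[0.254,-0.269,-0.15,-0.139,-1,0.254,-0.269,-0.15,-0.139,-1,0.254,-0.269,-0.15,-0.139,-1,0.254,-0.269,-0.15,-0.139,-1,0.254,-0.269,-0.15,-0.139,-1]'

```text
clock: 0.7
position: [0.2722, -0.3663, 0.3233]
ee_rot: [0.002, 0.923, 0.385, 0.001]
contact_force: [-0.4, -1.3, 0.3]
width: 0.0854
```

Request:
step_arm --moves '[0.396,-0.141,-0.08,-0.139,-1,0.396,-0.141,-0.08,-0.139,-1,0.396,-0.141,-0.08,-0.139,-1,0.396,-0.141,-0.08,-0.139,-1,0.396,-0.141,-0.08,-0.139,-1]'

```text
clock: 1.2
position: [0.3615, -0.1772, 0.3612]
ee_rot: [0.0, 0.817, 0.576, 0.001]
contact_force: [0.1, -0.4, -0.2]
width: 0.0854
```

Request:
step_arm --moves '[0.386,0.008,0,-0.146,0.45,0.386,0.008,0,-0.146,0.45,0.386,0.008,0,-0.146,0.45,0.386,0.008,0,-0.146,0.45,0.386,0.008,0,-0.146,0.45]'

```text
clock: 1.7
position: [0.4312, 0.0039, 0.3597]
ee_rot: [-0.001, 0.664, 0.748, 0.001]
contact_force: [-0.2, -0.7, -0.5]
width: 0.0233
```

```bash
python3 - <<'E'
from h import *
st();print(th());im=shot("wrist","w3.png")
E
```

```text
{'clock': 1.7, 'position': [0.4312, 0.0039, 0.3597], 'ee_rot': [-0.0008, 0.6641, 0.7477, 0.001], 'contact_force': [-0.2226, -0.691, -0.4626], 'width': 0.0233, 'qpos': [-0.1548, 0.0061, 1.5551, 0.0026, 1.5807, -0.273]}
96.77487716977352
```

View pics/w3.png

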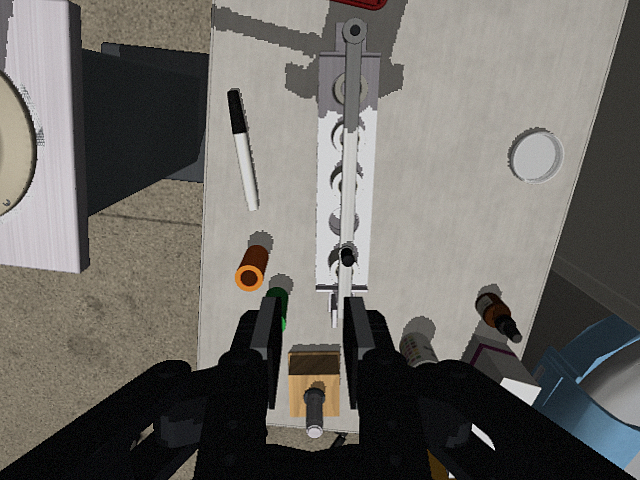

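The wrist view shows the hinge at (354,30), the knob top at (347,257), and the rack tier corners near (320,54), (380,54), (317,290) and (366,291). Pocket 4 is empty at (343,222).

```bash
python3 - <<'E'
from h import *
im=shot("wrist")
h=onz(im,354,30,.095);k=onz(im,347,256,.114)
c=[onz(im,u,v,.046) for u,v in [(320,54),(380,54),(317,290),(366,291)]]
print(h,k,np.linalg.norm((h-k)[:2]),np.degrees(np.arctan2(*(k-h)[:2])))
for x in c:print(x.round(4))
a=(c[0]+c[1])/2;b=(c[2]+c[3])/2;print((a+b)/2,np.degrees(np.arctan2(*(b-a)[:2])),np.linalg.norm(a-b))
for n,u,v,z in [("p4",343,222,.046)]: print(n,onz(im,u,v,z))
E
```

```text
[0.44988142 0.1447349  0.095     ] [ 0.47050624 -0.05455129  0.114     ] 0.20035060890280568 174.09129554517952
[0.4234 0.1272 0.046 ]
[0.482  0.1342 0.046 ]
[ 0.4508 -0.125   0.046 ]
[ 0.5076 -0.1197  0.046 ]
[0.46595277 0.00419075 0.046     ] 174.00807304977718 0.2544405951494245
p4 [ 0.46942163 -0.04016361  0.046     ]
```

```bash
python3 - <<'E'
from h import *
im=shot("top")
for z in (.1,.13): print(onz(im,172,163,z),onz(im,207,163,z))
sc=shot("scene")
for p in [(262,158),(262,215),(236,170),(288,170)]:
    o,d=ray(sc,*p); t=(.68-o[0])/d[0]; print(p,(o+d*t).round(3))
go((.4712,-.058,.17,96),(.4712,-.058,.109,96))
E
```

```text
[0.65477528 0.28383084 0.1       ] [0.65544414 0.22048173 0.1       ]
[0.64891383 0.27634687 0.13      ] [0.64956386 0.21478053 0.13      ]
(262, 158) [0.68  0.309 0.117]
(262, 215) [ 0.68   0.329 -0.049]
(236, 170) [0.68  0.413 0.057]
(288, 170) [0.68  0.223 0.108]
[np.float64(-0.1217), np.float64(0.0703), np.float64(0.3798), np.float64(0.0016)] rows 4.1
[np.float64(0.0), np.float64(0.0), np.float64(0.122), 0.0] rows 1.2
```

Request:
step_arm --moves '[-0.122,0.07,0.38,0.002,0.4,-0.122,0.07,0.38,0.002,0.4,-0.122,0.07,0.38,0.002,0.4,-0.122,0.07,0.38,0.002,0.4,-0.122,0.07,0.38,0.002,0.4]'

```text
clock: 2.4
position: [0.4677, -0.0592, 0.165]
ee_rot: [-0.005, 0.671, 0.742, -0.003]
contact_force: [-1.1, 0.1, 0.4]
width: 0.0252
```

```bash
python3 - <<'E'
from h import *
st();print(th());im=shot("wrist","w4.png")
print(proj(im,[.4712,-.058,.114]))
go((.4712,-.058,.109,96))
cv2.imwrite("pics/w4.png",im["frame"][100:480,150:500])
E
```

```text
{'clock': 2.4, 'position': [0.4677, -0.0592, 0.165], 'ee_rot': [-0.0048, 0.6709, 0.7415, -0.003], 'contact_force': [-1.1091, 0.1464, 0.4165], 'width': 0.0252, 'qpos': [-0.2729, 0.1899, 1.8369, -0.0012, 1.126, -0.3723]}
95.72711989998551
[320.65858973 280.22301368]
[np.float64(0.0011), np.float64(0.0043), np.float64(0.1172), np.float64(-0.0013)] rows 1.2
```

View pics/w4.png

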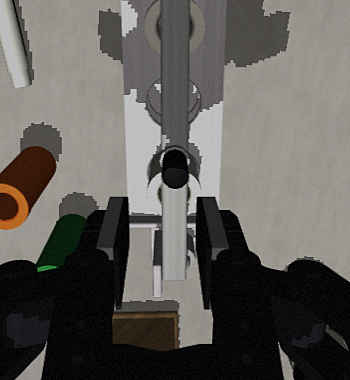

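The knob top is at about (326,278), roughly 2.5 mm farther in x than predicted. I'll correct for that while descending.

```bash
python3 - <<'E'
from h import *
st();im=shot("wrist");f=im["frame"]
print(f[270:290:4,300:345:5].max(2))
m=(f[255:300,295:355].max(2)<40).astype(np.uint8);print(cv2.connectedComponentsWithStats(m)[2:])
k=onz(im,326,278,.114);print(k);go((k[0],-.058,.109,96))
E
```

```text
{'clock': 2.45, 'position': [0.4691, -0.0588, 0.1676], 'ee_rot': [-0.0032, 0.6707, 0.7417, -0.0018], 'contact_force': [-0.5523, 0.3477, 0.2116], 'width': 0.0259, 'qpos': [-0.2716, 0.1872, 1.8332, -0.0005, 1.1285, -0.3719]}
[[ 44  44  10  31  31  29  20  42  50]
 [ 43 193  14  26  26  32  22 138  58]
 [206 193   0  21  27  22  26 170 195]
 [190 193 169  22  18  18   5 152 193]
 [192 147 151 187   0  78 173  53 191]]
(array([[   0,    0,   60,   45, 1856],
       [  10,    0,    2,    5,    5],
       [  12,    0,   29,   32,  737],
       [   3,    3,    3,    7,    8],
       [  41,    2,    1,    1,    1],
       [   6,    5,    1,    1,    1],
       [   8,    5,    1,    1,    1],
       [  42,    4,    1,    1,    1],
       [  10,    6,    1,    1,    1],
       [  41,    7,    1,    1,    1],
       [  11,    8,    1,    2,    2],
       [   8,   10,    1,    1,    1],
       [   3,   12,    1,    4,    4],
       [   3,   17,    1,    1,    1],
       [   6,   16,    5,    4,    6],
       [  43,   17,    1,    1,    1],
       [  46,   19,    1,    1,    1],
       [  49,   1
[... 764 characters left out ...]
      ],
       [ 8.        , 10.        ],
       [ 3.        , 13.5       ],
       [ 3.        , 17.        ],
       [ 8.        , 17.        ],
       [43.        , 17.        ],
       [46.        , 19.        ],
       [49.        , 19.        ],
       [ 2.25      , 22.25      ],
       [48.33333333, 22.        ],
       [50.        , 25.        ],
       [ 0.        , 27.        ],
       [39.41666667, 36.5       ],
       [11.4       , 32.8       ],
       [12.        , 36.        ],
       [11.33333333, 40.5       ],
       [55.22727273, 42.90909091]]))
[ 0.47530322 -0.0572908   0.114     ]
[np.float64(-0.0001), np.float64(0.0095), np.float64(0.1218), np.float64(-0.0011)] rows 1.2
```

Request:
step_arm --moves '[0,0.006,0.06,0,0.4,0,0.006,0.122,0,0.4,0,0.006,0.122,0,0.4,0,0.006,0.122,0,0.4,0,0.006,0.122,0,0.4]'

```text
clock: 3.0
position: [0.476, -0.0572, 0.1119]
ee_rot: [0.002, 0.669, 0.743, 0.001]
contact_force: [-0.7, -0.2, -0.1]
width: 0.0254
```

Request:
step_arm --moves '[0.0012,0.0316,0,-0.0244,0.4,0.0049,0.063,0,-0.0489,0.4,0.0109,0.0941,0,-0.0733,0.4,0.0193,0.1246,0,-0.0978,0.4,0.03,0.1543,0,-0.1222,0.4]'

```text
clock: 3.5
position: [0.5512, -0.0338, 0.1116]
ee_rot: [0.002, 0.514, 0.858, 0.001]
contact_force: [-0.5, -0.3, -0.1]
width: 0.0254
```

Request:
step_arm --moves '[0.0012,0.0316,0,-0.0244,0.4,0.0049,0.063,0,-0.0489,0.4,0.0109,0.0941,0,-0.0733,0.4,0.0193,0.1246,0,-0.0978,0.4,0.03,0.1543,0,-0.1222,0.4]'

```text
clock: 4.0
position: [0.6122, 0.016, 0.1117]
ee_rot: [0.002, 0.341, 0.94, 0.0]
contact_force: [-0.3, -0.3, 0.1]
width: 0.0258
```

Request:
step_arm --moves '[0.0012,0.0316,0,-0.0244,0.4,0.0049,0.063,0,-0.0489,0.4,0.0109,0.0941,0,-0.0733,0.4,0.0193,0.1246,0,-0.0978,0.4,0.03,0.1543,0,-0.1222,0.4]'

```text
clock: 4.5
position: [0.6501, 0.085, 0.1118]
ee_rot: [0.002, 0.155, 0.988, 0.0]
contact_force: [-0.5, -0.2, 0.4]
width: 0.0257
```

Request:
step_arm --moves '[0.0012,0.0316,0,-0.0244,0.4,0.0049,0.063,0,-0.0489,0.4,0.0109,0.0941,0,-0.0733,0.4,0.0109,0.0941,0,-0.0733,0.4,0.0109,0.0941,0,-0.0733,0.4]'

```text
clock: 5.0
position: [0.6586, 0.1309, 0.1108]
ee_rot: [0.001, 0.042, 0.999, -0.0]
contact_force: [0.2, -0.1, -0.6]
width: 0.0257
```

Request:
step_arm --moves '[0,-0.005,0,0,0.4,0,-0.005,-0.09,0,0.4,0,-0.005,-0.19,0,0.4,0,-0.005,-0.25,0,0.4,0,-0.005,-0.25,0,0.4]'

```text
clock: 5.5
position: [0.6605, 0.1274, 0.2409]
ee_rot: [0.006, 0.043, 0.999, 0.001]
contact_force: [0.4, -0.5, 0.3]
width: 0.0255
```

```bash
python3 - <<'E'
from h import *
st();print(th());shot("scene","s5.png")
E
```

```text
{'clock': 5.5, 'position': [0.6605, 0.1274, 0.2409], 'ee_rot': [0.0058, 0.043, 0.9991, 0.0005], 'contact_force': [0.3503, -0.4721, 0.2926], 'width': 0.0255, 'qpos': [0.0875, 0.4204, 1.2945, -0.0005, 1.4149, -1.3972]}
175.07083152080037
```

View pics/s5.png

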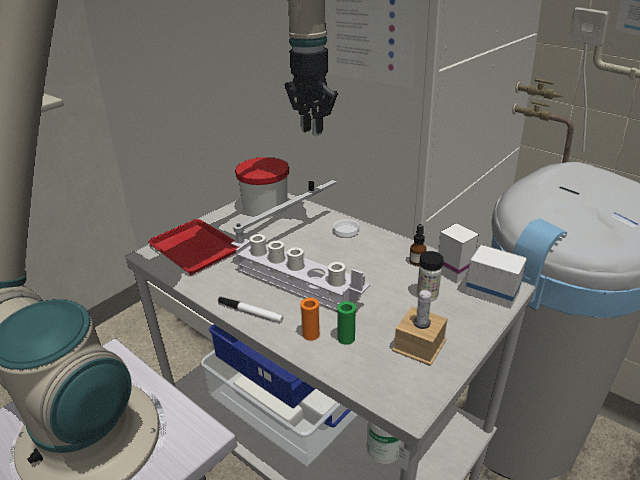

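The keeper bar is open, lying away from the robot, and nothing else moved. Adapters stand in pockets 1, 2, 3 and 5. Next I'll take a measuring view over the rack.

```bash
python3 - <<'E'
from h import *
st();go((.56,.08,.27,135),(.462,.035,.28,96))
E
```

```text
{'clock': 5.55, 'position': [0.6591, 0.1274, 0.2377], 'ee_rot': [0.0032, 0.0429, 0.9991, 0.0002], 'contact_force': [-0.0092, 0.0116, -0.5041], 'width': 0.0256, 'qpos': [0.0876, 0.4225, 1.2989, -0.0005, 1.4138, -1.3973]}
[np.float64(0.1893), np.float64(-0.1114), np.float64(-0.0645), np.float64(0.2227)] rows 4.7
[np.float64(0.075), np.float64(-0.2022), np.float64(-0.02), 0.2167] rows 4.5
```

Request:
step_arm --moves '[0.189,-0.111,-0.064,0.223,0,0.189,-0.111,-0.064,0.223,0,0.189,-0.111,-0.064,0.223,0,0.189,-0.111,-0.064,0.223,0,0.189,-0.111,-0.064,0.223,0]'

```text
clock: 6.05
position: [0.5573, 0.08, 0.2651]
ee_rot: [-0.001, 0.385, 0.923, -0.001]
contact_force: [0.0, -0.7, 0.6]
width: 0.0427
```

Request:
step_arm --moves '[0.075,-0.202,-0.02,0.217,0,0.075,-0.202,-0.02,0.217,0,0.075,-0.202,-0.02,0.217,0,0.075,-0.202,-0.02,0.217,0,0.075,-0.202,-0.02,0.217,0]'

```text
clock: 6.55
position: [0.4593, 0.0353, 0.275]
ee_rot: [-0.001, 0.672, 0.741, -0.001]
contact_force: [0.5, 0.0, -0.6]
width: 0.0426
```

Request:
step_arm --moves '[0,0,0,0,0,0,0,0,0,0,0,0,0,0,0]'

```text
clock: 6.85
position: [0.4607, 0.0359, 0.2756]
ee_rot: [-0.001, 0.669, 0.743, -0.001]
contact_force: [-0.7, -0.4, -0.2]
width: 0.0425
```

```bash
python3 - <<'E'
from h import *
st();print(th());im=shot("wrist","w6.png")
C=np.array([.4648,.0053]);ey=np.array([-.1045,.9945])
for y in (.092,.046,0,-.046,-.092):
    p=C+ey*y; print(y,proj(im,[*p,.078]).round(1))
go((.465,-.235,.28,96))
E
```

```text
{'clock': 6.85, 'position': [0.4607, 0.0359, 0.2756], 'ee_rot': [-0.0005, 0.6689, 0.7433, -0.0005], 'contact_force': [-0.6708, -0.3808, -0.1636], 'width': 0.0425, 'qpos': [-0.0728, 0.0875, 1.6712, -0.0002, 1.3843, -0.178]}
96.02801122986051
0.092 [313.5 128.4]
0.046 [313.3 188.1]
0 [313.2 243.1]
-0.046 [313.1 293.8]
-0.092 [313.  340.4]
[np.float64(-0.5398), np.float64(-0.0487), np.float64(-0.0085), np.float64(0.0001)] rows 5.4
```

View pics/w6.png

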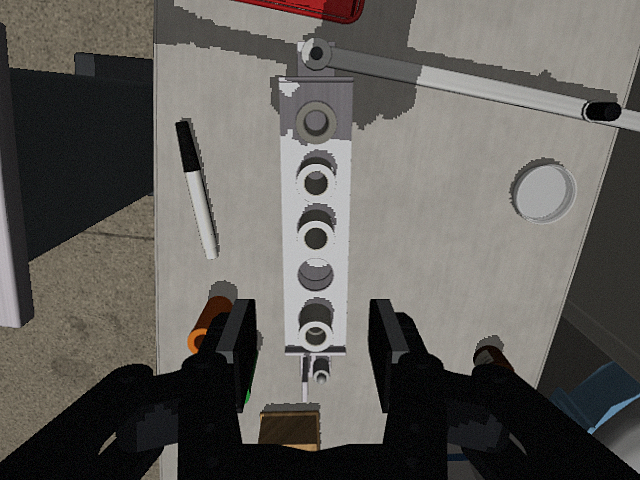

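```bash
python3 - <<'E'
from h import *
im=shot("wrist");g=cv2.cvtColor(im["frame"],6)
st()
for v in (121,181,238,333):
    c=cv2.resize(g[v-26:v+27,290:343],None,fx=6,fy=6,interpolation=cv2.INTER_CUBIC)
    for r0,r1 in ((50,85),(86,140)):
        h=cv2.HoughCircles(c,cv2.HOUGH_GRADIENT,1,300,param1=150,param2=15,minRadius=r0,maxRadius=r1)
        if h is not None:
            x,y,r=h[0,0];u,w=290+(x+.5)/6-.5,v-26+(y+.5)/6-.5
            print(v,(round(u,1),round(w,1),round(r/6,1)),onz(im,u,w,.078).round(4))
u=316
print("hinge",onz(im,316,54,.095))
E
```

```text
{'clock': 6.95, 'position': [0.461, 0.036, 0.2759], 'ee_rot': [-0.0002, 0.669, 0.7433, -0.0003], 'contact_force': [-0.5217, -0.2178, 0.0192], 'width': 0.0426, 'qpos': [-0.0725, 0.0873, 1.6706, -0.0001, 1.3844, -0.1776]}
181 (np.float32(315.2), np.float32(183.0), np.float32(11.4)) [0.4612 0.0553 0.078 ]
181 (np.float32(315.2), np.float32(182.8), np.float32(19.4)) [0.4612 0.0554 0.078 ]
238 (np.float32(315.5), np.float32(237.8), np.float32(10.6)) [0.4664 0.0101 0.078 ]
238 (np.float32(315.0), np.float32(240.0), np.float32(19.7)) [0.4662 0.0082 0.078 ]
333 (np.float32(315.0), np.float32(336.5), np.float32(10.0)) [ 0.476 -0.082  0.078]
333 (np.float32(315.0), np.float32(340.3), np.float32(19.4)) [ 0.4764 -0.086   0.078 ]
hinge [0.45165658 0.14765215 0.095     ]
```

Request:
step_arm --moves '[-0.27,-0.027,-0.035,0,-0.3,-0.27,-0.027,-0.035,0,-0.3,-0.27,-0.027,-0.035,0,-0.3,-0.27,-0.027,-0.035,0,-0.3]'

```text
clock: 7.35
position: [0.4624, -0.1038, 0.2942]
ee_rot: [0.001, 0.671, 0.742, -0.001]
contact_force: [0.1, -0.1, -0.8]
width: 0.0554
```

Request:
step_arm --moves '[-0.27,-0.027,-0.035,0,-0.3,-0.27,-0.027,-0.035,0,-0.3,-0.27,-0.027,-0.035,0,-0.3,-0.27,-0.027,-0.035,0,-0.3,-0.27,-0.027,-0.035,0,-0.3]'

```text
clock: 7.85
position: [0.4623, -0.2349, 0.3108]
ee_rot: [-0.001, 0.67, 0.743, 0.0]
contact_force: [0.8, 1.0, -1.4]
width: 0.0553
```

Request:
step_arm --moves '[0,0,0,0,-0.3,0,0,0,0,-0.3,0,0,0,0,-0.3]'

```text
clock: 8.15
position: [0.4624, -0.234, 0.3114]
ee_rot: [-0.0, 0.669, 0.744, 0.0]
contact_force: [0.7, 0.0, -0.1]
width: 0.0555
```

```bash
python3 - <<'E'
from h import *
st();print(th());im=shot("wrist");print(proj(im,[.467,-.264,.1125]))
c=im["frame"][130:350,210:430]
cv2.imwrite("pics/w7.png",cv2.resize(c,None,fx=2.7,fy=2.7,interpolation=2))
E
```

```text
{'clock': 8.15, 'position': [0.4624, -0.234, 0.3114], 'ee_rot': [-0.0, 0.6686, 0.7436, 0.0001], 'contact_force': [0.6578, 0.0183, -0.0599], 'width': 0.0555, 'qpos': [-0.6029, 0.1583, 1.4995, 0.0002, 1.4838, -0.7091]}
96.08568786305025
[313.56507369 242.09437809]
```

View pics/w7.png

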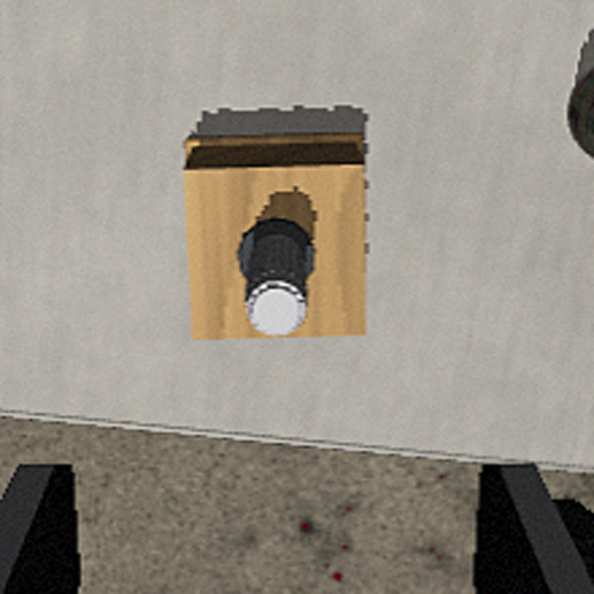

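The white handle top is at about (312.2,244.4) full-frame, and the stand's top face is centred at about (312.2,223.3).

```bash
python3 - <<'E'
from h import *
im=shot("wrist");st()
g=onz(im,312.2,244.4,.1125);print(g,onz(im,312.2,223.3,.05))
go((g[0],g[1],.16,96.1),(g[0],g[1],.092,96.1))
E
```

```text
{'clock': 8.25, 'position': [0.4624, -0.2344, 0.3114], 'ee_rot': [0.0001, 0.6687, 0.7435, 0.0], 'contact_force': [-0.0874, -0.4427, 0.3854], 'width': 0.0554, 'qpos': [-0.6035, 0.1585, 1.499, 0.0001, 1.4838, -0.7092]}
[ 0.46612253 -0.26637812  0.1125    ] [ 0.46614692 -0.26619323  0.05      ]
[np.float64(-0.0644), np.float64(0.0006), np.float64(0.3029), np.float64(-0.0002)] rows 3.1
[np.float64(0.0), np.float64(0.0), np.float64(0.136), -0.0] rows 1.4
```

Request:
step_arm --moves '[-0.064,0.0006,0.1,0,-0.3,-0.064,0.0006,0.2,0,-0.3,-0.064,0.0006,0.303,0,-0.3,-0.064,0.0006,0.37,0,-0.3,-0.064,0.0006,0.41,0,-0.3]'

```text
clock: 8.75
position: [0.4637, -0.2651, 0.1024]
ee_rot: [-0.003, 0.669, 0.743, -0.0]
contact_force: [0.3, 0.4, 0.6]
width: 0.0552
```

Request:
step_arm --moves '[0,0,0.029,0,-0.3,0,0,0.029,0,-0.3,0,0,0.029,0,-0.3]'

```text
clock: 9.05
position: [0.4663, -0.2671, 0.0921]
ee_rot: [0.0, 0.669, 0.743, 0.0]
contact_force: [0.1, -0.1, -0.0]
width: 0.0553
```

Request:
step_arm --moves '[0,0,0,0,1,0,0,0,0,1,0,0,0,0,1,0,0,0,0,1,0,0,0,0,1]' --force 40

```text
clock: 9.55
position: [0.4665, -0.2675, 0.0929]
ee_rot: [0.001, 0.669, 0.743, 0.0]
contact_force: [-0.4, 0.2, 5.2]
width: 0.0177
```

Request:
step_arm --moves '[0,0,0,0,1,0,0,0,0,1,0,0,0,0,1]'

```text
clock: 9.85
position: [0.4665, -0.2675, 0.0929]
ee_rot: [0.001, 0.669, 0.743, 0.0]
contact_force: [-0.4, 1.6, 6.2]
width: 0.0179
```

```bash
python3 - <<'E'
from h import *
st();print(th())
E
```

```text
{'clock': 9.85, 'position': [0.4665, -0.2675, 0.0929], 'ee_rot': [0.001, 0.6692, 0.743, 0.0001], 'contact_force': [-0.3641, 1.6272, 6.223], 'width': 0.0179, 'qpos': [-0.6501, 0.351, 1.8107, -0.0001, 0.9779, -0.7545]}
95.98274830524228
```

Request:
step_arm --moves '[0,0,-0.04,0,1,0,0,-0.1,0,1,0,0,-0.18,0,1,0,0,-0.18,0,1]'

```text
clock: 10.25
position: [0.4687, -0.2691, 0.1868]
ee_rot: [0.005, 0.669, 0.743, 0.0]
contact_force: [1.5, -1.8, -0.5]
width: 0.0179
```

Request:
step_arm --moves '[0.09,0.007,0,0,1,0.18,0.014,0,0,1,0.27,0.021,0,0,1,0.366,0.029,0,0,1,0.366,0.029,0,0,1]'

```text
clock: 10.75
position: [0.4591, -0.0779, 0.1808]
ee_rot: [-0.003, 0.667, 0.745, 0.0]
contact_force: [-0.5, -0.5, -0.4]
width: 0.0181
```

Request:
step_arm --moves '[0.09,0.007,0,0,1,0.18,0.014,0,0,1,0.27,0.021,0,0,1,0.366,0.029,0,0,1,0.366,0.029,0,0,1]'

```text
clock: 11.25
position: [0.4557, 0.1047, 0.1811]
ee_rot: [-0.001, 0.667, 0.745, 0.001]
contact_force: [0.9, -0.8, -1.0]
width: 0.018
```

Request:
step_arm --moves '[0,0,0,0,1,0,0,0,0,1,0,0,0,0,1]'

```text
clock: 11.55
position: [0.4568, 0.0985, 0.1815]
ee_rot: [0.0, 0.67, 0.742, -0.0]
contact_force: [0.6, -0.2, -0.5]
width: 0.0179
```

```bash
python3 - <<'E'
from h import *
st();print(th());im=shot("wrist")
c=im["frame"][150:350,213:413]
cv2.imwrite("pics/w8.png",cv2.resize(c,None,fx=3,fy=3,interpolation=2))
E
```

```text
{'clock': 11.55, 'position': [0.4568, 0.0985, 0.1815], 'ee_rot': [0.0, 0.67, 0.7424, -0.0004], 'contact_force': [0.5985, -0.1853, -0.5212], 'width': 0.0179, 'qpos': [0.0638, 0.1627, 1.8262, -0.0006, 1.1532, -0.0383]}
95.86585204928436
```

View pics/w8.png

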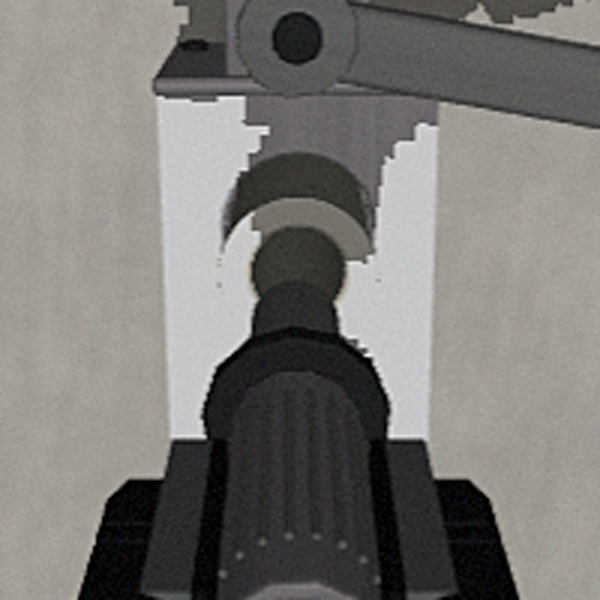

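The bore mouth is centred at about (312.5,241) and the pin is at u≈311.3 with its nose edge at v≈243. I'll compute the small correction from these.

```bash
cat >> h.py <<'E'
def tl(im_p,s=None):
    s=s or manip.get_state();return rot(s["ee_rot"]).T@(np.array(im_p)-s["position"])
E
python3 - <<'E'
from h import *
im=shot("wrist");st();p=onz(im,312.5,241,.078);print(p,"tool",tl(p)*1e3)
def tp(q): s=manip.get_state();return proj(im,rot(s["ee_rot"])@np.array(q)+s["position"])
for ox in (0,.001): print([((tp(q)-[213,150])*3).round(1) for q in ([ox+.0078,0,.081],[ox+.005,0,.0849],[ox+.014,0,.043],[ox+.014,0,.038])])
E
```

```text
{'clock': 11.65, 'position': [0.4568, 0.0986, 0.1817], 'ee_rot': [0.0001, 0.6701, 0.7423, -0.0002], 'contact_force': [0.3219, -0.6859, -0.7778], 'width': 0.0178, 'qpos': [0.0638, 0.1625, 1.8261, -0.0004, 1.1532, -0.0381]}
[0.45687146 0.10096531 0.078     ] tool [  2.36726773   0.30626583 103.66217062]
[array([296.9, 284.6]), array([296.9, 292.2]), array([296.9, 329.3]), array([296.9, 341.9])]
[array([296.9, 279.2]), array([296.9, 287. ]), array([296.9, 322.9]), array([296.9, 335.4])]
```

Request:
step_arm --moves '[0.0032,0.001,0,0,1,0.0032,0.001,0.02,0,1,0.0032,0.001,0.04,0,1,0.0032,0.001,0.054,0,1,0.0032,0.001,0.064,0,1]'

```text
clock: 12.15
position: [0.4563, 0.1015, 0.1485]
ee_rot: [-0.001, 0.669, 0.743, -0.001]
contact_force: [0.1, 0.1, -2.1]
width: 0.0175
```

Request:
step_arm --moves '[0,0,0,0,1,0,0,0,0,1]'

```text
clock: 12.35
position: [0.457, 0.1016, 0.1496]
ee_rot: [-0.0, 0.669, 0.743, -0.0]
contact_force: [-0.9, -0.5, -1.3]
width: 0.0177
```

Request:
step_arm --moves '[0,0,0.004,0,1,0,0,0.008,0,1,0,0,0.012,0,1,0,0,0.016,0,1,0,0,0.019,0,1]'

```text
clock: 12.85
position: [0.4569, 0.1016, 0.1401]
ee_rot: [0.0, 0.669, 0.743, -0.0]
contact_force: [-0.0, -0.7, -1.7]
width: 0.0179
```

Request:
step_arm --moves '[0,0,0,0,1,0,0,0,0,1]'

```text
clock: 13.05
position: [0.457, 0.1016, 0.1403]
ee_rot: [0.0, 0.669, 0.743, -0.0]
contact_force: [0.2, 0.3, -1.9]
width: 0.0179
```

Request:
step_arm --moves '[0,0,0.008,0,1,0,0,0.016,0,1,0,0,0.024,0,1,0,0,0.03,0,1,0,0,0.033,0,1]'

```text
clock: 13.55
position: [0.4568, 0.1015, 0.1233]
ee_rot: [-0.0, 0.669, 0.743, -0.0]
contact_force: [-0.2, -0.9, -0.2]
width: 0.0183
```

Request:
step_arm --moves '[0,0,0.002,0,1,0,0,0.004,0,1,0,0,0.004,0,1]'

```text
clock: 13.85
position: [0.457, 0.1016, 0.1217]
ee_rot: [0.0, 0.669, 0.743, -0.0]
contact_force: [-0.3, 0.5, -0.5]
width: 0.0177
```

Still free at 0.1217; the shoulder should meet at about 0.121.

Request:
step_arm --moves '[0,0,0.002,0,1,0,0,0.002,0,1,0,0,0.004,0,1,0,0,0.004,0,1]'

```text
clock: 14.25
position: [0.4575, 0.1015, 0.1204]
ee_rot: [0.001, 0.669, 0.743, 0.0]
contact_force: [-0.3, -1.1, 3.3]
width: 0.0176
```

Pocket 1 is good: the pin went in to the shoulder. Next is pocket 2.

Request:
step_arm --moves '[0,0,-0.03,0,1,0,0,-0.08,0,1,0,0,-0.12,0,1,0,0,-0.12,0,1]'

```text
clock: 14.65
position: [0.4589, 0.1018, 0.182]
ee_rot: [0.002, 0.669, 0.743, 0.002]
contact_force: [0.2, 0.7, -1.4]
width: 0.0179
```

Request:
step_arm --moves '[-0.05,0,0,0,1,-0.094,0,0,0,1,-0.094,0,0,0,1,-0.094,0,0,0,1]'

```text
clock: 15.05
position: [0.4612, 0.0549, 0.1787]
ee_rot: [-0.001, 0.67, 0.743, -0.0]
contact_force: [0.2, 0.6, -1.6]
width: 0.0178
```

```bash
python3 - <<'E'
from h import *
st();im=shot("wrist")
c=im["frame"][150:350,213:413]
cv2.imwrite("pics/w9.png",cv2.resize(c,None,fx=3,fy=3,interpolation=2))
E
```

```text
{'clock': 15.05, 'position': [0.4612, 0.0549, 0.1787], 'ee_rot': [-0.001, 0.6698, 0.7426, -0.0004], 'contact_force': [0.1536, 0.5601, -1.5813], 'width': 0.0178, 'qpos': [-0.032, 0.1618, 1.8351, 0.0007, 1.1467, -0.1353]}
```

View pics/w9.png

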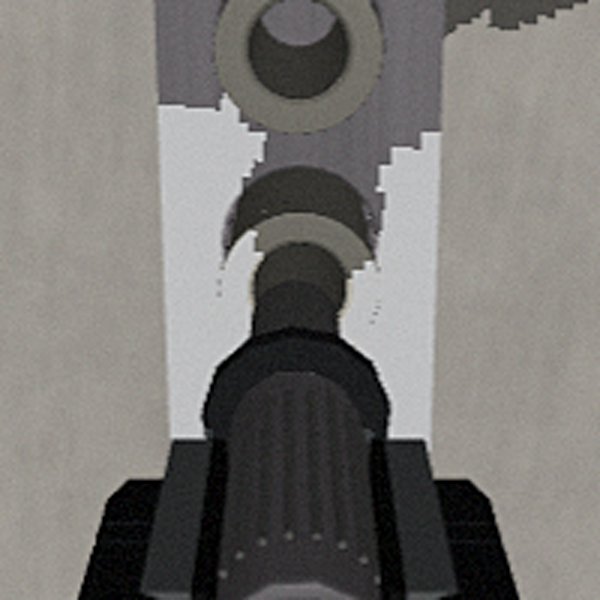

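Bore 2's mouth spans u 297–329, and its centre lies about 1.6 mm towards the robot's right from the pin. I'll correct and lower.

Request:
step_arm --moves '[-0.003,0.001,0,0,1,-0.003,0.001,0.02,0,1,-0.003,0.001,0.04,0,1,-0.003,0.001,0.054,0,1,-0.003,0.001,0.06,0,1]'

```text
clock: 15.6
position: [0.4616, 0.0536, 0.1484]
ee_rot: [-0.001, 0.669, 0.743, -0.001]
contact_force: [-0.3, -0.6, -1.7]
width: 0.018
```

Request:
step_arm --moves '[0,0,0.004,0,1,0,0,0.008,0,1,0,0,0.012,0,1,0,0,0.012,0,1]'

```text
clock: 16.0
position: [0.4625, 0.0534, 0.1437]
ee_rot: [0.0, 0.669, 0.743, -0.0]
contact_force: [0.6, -0.3, -1.0]
width: 0.0179
```

Request:
step_arm --moves '[0,0,0.002,0,1,0,0,0.004,0,1,0,0,0.006,0,1,0,0,0.006,0,1]'

```text
clock: 16.4
position: [0.4624, 0.0534, 0.1407]
ee_rot: [-0.0, 0.669, 0.743, -0.0]
contact_force: [-0.1, -0.2, -2.5]
width: 0.0181
```

Past 0.143 without resistance, so I'll continue to the shoulder.

Request:
step_arm --moves '[0,0,0.008,0,1,0,0,0.016,0,1,0,0,0.024,0,1,0,0,0.032,0,1,0,0,0.035,0,1]'

```text
clock: 16.9
position: [0.4622, 0.0534, 0.1226]
ee_rot: [-0.0, 0.669, 0.743, -0.0]
contact_force: [0.1, 0.0, -1.1]
width: 0.0183
```

Request:
step_arm --moves '[0,0,0.002,0,1,0,0,0.004,0,1,0,0,0.006,0,1,0,0,0.006,0,1]'

```text
clock: 17.3
position: [0.463, 0.0534, 0.1206]
ee_rot: [0.0, 0.669, 0.743, 0.0]
contact_force: [-0.2, -0.4, -0.2]
width: 0.0175
```

Request:
step_arm --moves '[0,0,0.002,0,1,0,0,0.002,0,1,0,0,0.002,0,1]'

```text
clock: 17.6
position: [0.4632, 0.0534, 0.1203]
ee_rot: [0.001, 0.669, 0.743, 0.001]
contact_force: [-0.4, 1.0, 6.0]
width: 0.018
```

Request:
step_arm --moves '[0,0,-0.03,0,1,0,0,-0.08,0,1,0,0,-0.122,0,1,0,0,-0.122,0,1]'

```text
clock: 18.0
position: [0.4645, 0.0534, 0.1827]
ee_rot: [0.002, 0.669, 0.743, 0.002]
contact_force: [-0.1, 0.1, -0.8]
width: 0.0178
```

Request:
step_arm --moves '[-0.05,0,0,0,1,-0.09,0,0,0,1,-0.09,0,0,0,1,-0.09,0,0,0,1]'

```text
clock: 18.4
position: [0.4665, 0.0088, 0.1793]
ee_rot: [-0.001, 0.67, 0.743, -0.0]
contact_force: [-0.3, 0.9, -0.7]
width: 0.0179
```

```bash
python3 - <<'E'
from h import *
st();im=shot("wrist")
c=im["frame"][150:350,213:413]
cv2.imwrite("pics/w10.png",cv2.resize(c,None,fx=3,fy=3,interpolation=2))
g=cv2.cvtColor(im["frame"],6)
# bore row profile at several rows
for v in (236,240,244): print(v,g[v,285:345].tolist())
print(g[215:262,312].tolist())
E
```

```text
{'clock': 18.4, 'position': [0.4665, 0.0088, 0.1793], 'ee_rot': [-0.001, 0.6697, 0.7426, -0.0003], 'contact_force': [-0.2636, 0.8606, -0.6838], 'width': 0.0179, 'qpos': [-0.1309, 0.1645, 1.8301, 0.0006, 1.1491, -0.2343]}
236 [197, 157, 145, 201, 191, 193, 193, 191, 190, 193, 194, 198, 190, 158, 101, 36, 45, 54, 53, 53, 49, 57, 53, 54, 55, 56, 51, 56, 52, 54, 49, 51, 51, 53, 47, 48, 45, 45, 42, 33, 53, 89, 101, 110, 107, 104, 108, 108, 102, 95, 97, 72, 140, 206, 191, 193, 192, 195, 191, 189]
240 [180, 176, 194, 194, 190, 194, 193, 192, 194, 196, 186, 140, 75, 31, 50, 49, 49, 50, 49, 53, 60, 55, 52, 53, 55, 52, 57, 54, 53, 52, 50, 52, 53, 46, 53, 48, 50, 45, 49, 42, 41, 25, 56, 90, 93, 162, 217, 207, 204, 198, 198, 195, 163, 155, 194, 191, 191, 193, 193, 194]
244 [194, 196, 194, 192, 191, 191, 193, 195, 195, 185, 161, 117, 30, 46, 47, 48, 52, 47, 57, 49, 54, 38, 35, 37, 37, 33, 42, 41, 41, 30, 39, 44, 45, 51, 55, 51, 44, 51, 48, 40, 43, 36, 66, 142, 185, 199, 194, 194, 193, 192, 188, 190, 192, 187, 187, 195, 190, 191, 193, 193]
[56, 50, 46, 56, 34, 128, 111, 110, 112, 108, 106, 105, 113, 112, 84, 43, 53, 56, 51, 52, 54, 56, 55, 57, 48, 54, 54, 54, 40, 41, 42, 42, 37, 39, 44, 40, 44, 38, 39, 41, 42, 43, 38, 39, 14, 18, 11]
```

Pocket 2 is good: shoulder contact at 0.1203. Pocket 3's bore is centred at (312,245), so it needs about −0.8 mm in tool x.

Request:
step_arm --moves '[-0.0016,0.0006,0,0,1,-0.0016,0.0006,0.02,0,1,-0.0016,0.0006,0.04,0,1,-0.0016,0.0006,0.054,0,1,-0.0016,0.0006,0.06,0,1]'

```text
clock: 18.95
position: [0.4667, 0.0081, 0.1489]
ee_rot: [-0.001, 0.669, 0.743, -0.001]
contact_force: [-0.1, -0.8, -0.8]
width: 0.0178
```

Request:
step_arm --moves '[0,0,0.004,0,1,0,0,0.008,0,1,0,0,0.012,0,1,0,0,0.012,0,1]'

```text
clock: 19.35
position: [0.4676, 0.0079, 0.1442]
ee_rot: [0.0, 0.669, 0.743, -0.0]
contact_force: [0.6, 0.8, -1.2]
width: 0.018
```

Request:
step_arm --moves '[0,0,0.002,0,1,0,0,0.004,0,1,0,0,0.006,0,1,0,0,0.006,0,1]'

```text
clock: 19.75
position: [0.4675, 0.0079, 0.1412]
ee_rot: [-0.0, 0.669, 0.743, -0.0]
contact_force: [-0.4, 0.2, -1.5]
width: 0.0177
```

Request:
step_arm --moves '[0,0,0.004,0,1,0,0,0.008,0,1,0,0,0.012,0,1]'

```text
clock: 20.05
position: [0.4676, 0.0079, 0.1351]
ee_rot: [-0.0, 0.669, 0.743, -0.0]
contact_force: [-0.4, -0.2, -1.4]
width: 0.0175
```

Request:
step_arm --moves '[0,0,0.008,0,1,0,0,0.016,0,1,0,0,0.022,0,1,0,0,0.025,0,1,0,0,0.027,0,1]'

```text
clock: 20.55
position: [0.4676, 0.0079, 0.1215]
ee_rot: [-0.0, 0.669, 0.743, -0.0]
contact_force: [0.4, 0.2, -1.5]
width: 0.0176
```

Request:
step_arm --moves '[0,0,0.001,0,1,0,0,0.002,0,1,0,0,0.004,0,1,0,0,0.004,0,1]'

```text
clock: 20.95
position: [0.4682, 0.0078, 0.1204]
ee_rot: [0.001, 0.669, 0.743, 0.0]
contact_force: [-1.0, 0.1, 3.6]
width: 0.0177
```

Pocket 3 is good. Now pocket 5.

Request:
step_arm --moves '[0,0,-0.03,0,1,0,0,-0.08,0,1,0,0,-0.122,0,1,0,0,-0.122,0,1]'

```text
clock: 21.35
position: [0.4696, 0.0076, 0.1832]
ee_rot: [0.003, 0.669, 0.743, 0.002]
contact_force: [0.2, 0.5, -1.7]
width: 0.0181
```

Request:
step_arm --moves '[-0.07,0,0,0,1,-0.14,0,0,0,1,-0.184,0,0,0,1,-0.184,0,0,0,1,-0.184,0,0,0,1]'

```text
clock: 21.85
position: [0.4764, -0.0833, 0.1797]
ee_rot: [-0.001, 0.67, 0.743, -0.0]
contact_force: [-0.7, -0.0, -1.1]
width: 0.0177
```

```bash
python3 - <<'E'
from h import *
st();im=shot("wrist")
g=cv2.cvtColor(im["frame"],6)
for v in (240,244): print(v,g[v,285:345].tolist())
print(g[215:262,312].tolist())
E
```

```text
{'clock': 21.85, 'position': [0.4764, -0.0833, 0.1797], 'ee_rot': [-0.0013, 0.6698, 0.7426, -0.0002], 'contact_force': [-0.7076, -0.0369, -1.0905], 'width': 0.0177, 'qpos': [-0.3176, 0.1893, 1.7966, 0.0007, 1.1582, -0.4209]}
240 [196, 200, 199, 200, 201, 197, 197, 198, 200, 204, 186, 128, 20, 77, 120, 114, 120, 91, 42, 56, 57, 52, 58, 56, 57, 61, 58, 52, 57, 54, 54, 57, 52, 55, 41, 38, 60, 100, 107, 106, 84, 21, 54, 87, 93, 90, 159, 206, 204, 199, 201, 199, 193, 190, 197, 200, 197, 195, 198, 199]
244 [168, 201, 197, 196, 200, 200, 203, 200, 202, 191, 172, 129, 40, 52, 49, 52, 98, 134, 134, 144, 129, 72, 35, 42, 40, 41, 34, 32, 38, 39, 38, 49, 101, 137, 122, 120, 120, 99, 60, 48, 45, 34, 76, 145, 190, 206, 202, 199, 199, 197, 198, 197, 197, 199, 200, 198, 200, 201, 198, 199]
[53, 58, 51, 45, 126, 116, 114, 115, 115, 115, 114, 114, 109, 85, 44, 52, 54, 54, 53, 56, 58, 52, 57, 54, 58, 52, 61, 55, 48, 32, 47, 37, 49, 45, 47, 41, 38, 42, 38, 40, 39, 43, 40, 45, 11, 15, 7]
```

An inner ring is visible in bore 5, so it is likely shrunk. I'll gauge it gently.

Request:
step_arm --moves '[-0.0006,0.0006,0,0,1,-0.0006,0.0006,0.02,0,1,-0.0006,0.0006,0.04,0,1,-0.0006,0.0006,0.054,0,1,-0.0006,0.0006,0.062,0,1]'

```text
clock: 22.4
position: [0.4768, -0.0834, 0.1485]
ee_rot: [-0.001, 0.669, 0.743, -0.0]
contact_force: [-0.5, 0.1, -0.9]
width: 0.0178
```

Request:
step_arm --moves '[0,0,0.004,0,1,0,0,0.007,0,1,0,0,0.009,0,1,0,0,0.009,0,1]'

```text
clock: 22.8
position: [0.4776, -0.084, 0.1454]
ee_rot: [0.0, 0.669, 0.743, 0.0]
contact_force: [1.0, 0.2, -1.2]
width: 0.0178
```

Request:
step_arm --moves '[0,0,0.002,0,1,0,0,0.004,0,1,0,0,0.004,0,1]'

```text
clock: 23.1
position: [0.4775, -0.0839, 0.1433]
ee_rot: [0.0, 0.669, 0.743, -0.0]
contact_force: [0.0, 0.9, -1.6]
width: 0.0182
```

Request:
step_arm --moves '[0,0,0.002,0,1,0,0,0.004,0,1,0,0,0.004,0,1]'

```text
clock: 23.4
position: [0.4778, -0.084, 0.1415]
ee_rot: [0.0, 0.669, 0.743, 0.0]
contact_force: [0.3, 0.5, 1.1]
width: 0.0179
```

```bash
python3 - <<'E'
from h import *
st()
E
```

```text
{'clock': 23.4, 'position': [0.4778, -0.084, 0.1415], 'ee_rot': [0.0004, 0.6692, 0.7431, 0.0001], 'contact_force': [0.2615, 0.4846, 1.0692], 'width': 0.0179, 'qpos': [-0.3175, 0.2272, 1.8535, -0.0001, 1.0601, -0.4219]}
```

Request:
step_arm --moves '[0,0,0.002,0,1,0,0,0.002,0,1,0,0,0.002,0,1]'

```text
clock: 23.7
position: [0.4781, -0.0841, 0.1413]
ee_rot: [0.001, 0.669, 0.743, 0.0]
contact_force: [-0.7, 1.1, 5.8]
width: 0.0177
```

Request:
step_arm --moves '[0,0,-0.03,0,1,0,0,-0.08,0,1,0,0,-0.08,0,1,0,0,-0.08,0,1]'

```text
clock: 24.1
position: [0.4775, -0.0839, 0.1802]
ee_rot: [0.0, 0.669, 0.743, 0.0]
contact_force: [-0.6, 0.6, -1.1]
width: 0.0178
```

```bash
python3 - <<'E'
from h import *
st();shot("scene","s11.png");im=shot("top");f=im["frame"]
hsv=cv2.cvtColor(f,cv2.COLOR_BGR2HSV)
for n,lo,hi,z in [("tray",(0,150,60),(10,255,255),.015),("wood",(10,80,80),(25,200,255),.05)]:
    m=cv2.inRange(hsv,lo,hi)
    for c in cv2.findContours(m,0,2)[0]:
        if cv2.contourArea(c)>300:
            r=cv2.minAreaRect(c);print(n,r,onz(im,*r[0],z).round(4))
go((.4665,-.2675,.185,96))
E
```

```text
{'clock': 24.1, 'position': [0.4775, -0.0839, 0.1802], 'ee_rot': [0.0003, 0.6692, 0.7431, 0.0001], 'contact_force': [-0.5963, 0.5999, -1.0694], 'width': 0.0178, 'qpos': [-0.3174, 0.189, 1.7954, -0.0001, 1.1566, -0.4218]}
tray ((182.50001525878906, 292.5000305175781), (89.18096923828125, 70.07962036132812), 7.125016689300537) [0.4241 0.2747 0.015 ]
tray ((149.77880859375, 162.13754272460938), (26.97197914123535, 66.0517578125), 3.8785240650177) [0.6727 0.3492 0.015 ]
wood ((481.0, 275.5), (33.0, 18.0), 90.0) [ 0.4679 -0.2807  0.05  ]
[np.float64(-0.3637), np.float64(-0.0586), np.float64(-0.0116), np.float64(-0.0001)] rows 3.7
```

View pics/s11.png

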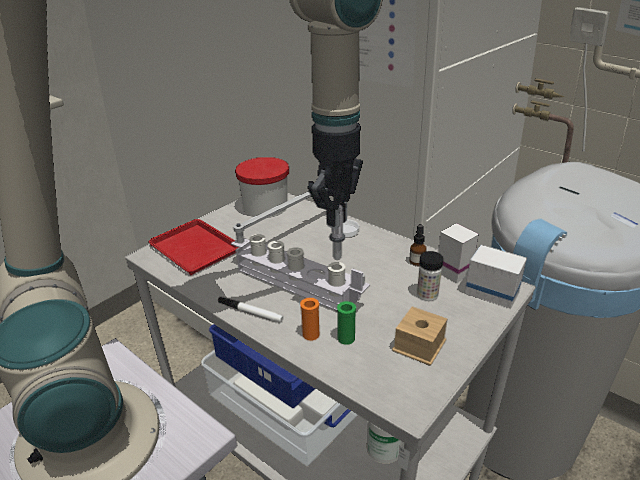

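Pocket 5 fails: the pin stopped at about 0.1413 with 6 N. The stand still looks to be in place, with its hole at (421,322) in the scene view. Next I return the gauge.

Request:
step_arm --moves '[-0.09,-0.015,-0.012,0,1,-0.18,-0.03,-0.012,0,1,-0.27,-0.044,-0.012,0,1,-0.364,-0.0585,-0.012,0,1,-0.364,-0.0585,-0.012,0,1]'

```text
clock: 24.7
position: [0.4672, -0.2738, 0.185]
ee_rot: [0.001, 0.671, 0.741, -0.001]
contact_force: [0.8, 0.6, -0.9]
width: 0.0178
```

Request:
step_arm --moves '[0,0,0,0,1,0,0,0,0,1,0,0,0,0,1,0,0,0,0,1]'

```text
clock: 25.1
position: [0.4675, -0.2666, 0.1863]
ee_rot: [-0.0, 0.669, 0.744, 0.0]
contact_force: [-0.4, -0.2, -0.4]
width: 0.0175
```

```bash
python3 - <<'E'
from h import *
st();im=shot("wrist");f=im["frame"]
print(proj(im,[.4661,-.2663,.05]))
c=f[150:350,213:413]
cv2.imwrite("pics/w12.png",cv2.resize(c,None,fx=3,fy=3,interpolation=2))
E
```

```text
{'clock': 25.1, 'position': [0.4675, -0.2666, 0.1863], 'ee_rot': [-0.0002, 0.6686, 0.7436, 0.0], 'contact_force': [-0.3825, -0.217, -0.4383], 'width': 0.0175, 'qpos': [-0.6477, 0.2616, 1.6785, 0.0001, 1.2019, -0.7539]}
[309.92350613 228.22557537]
```

View pics/w12.png

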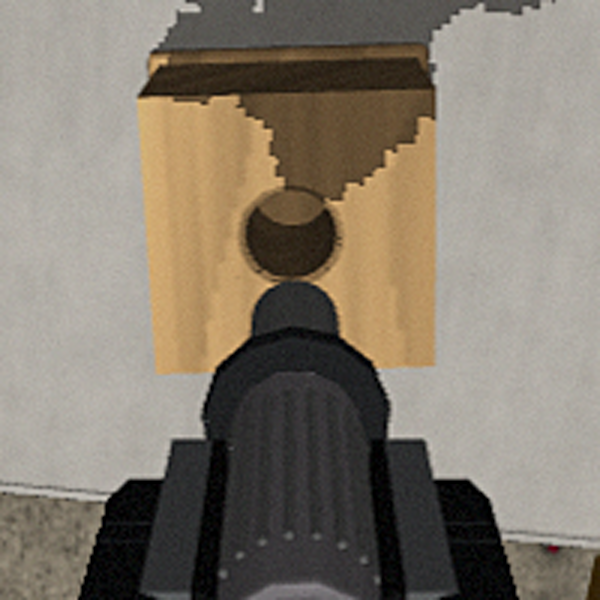

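The hole is at (310,228), exactly where predicted, so the stand hasn't moved. I'll lower the gauge in.

Request:
step_arm --moves '[-0.0016,-0.0022,0.02,0,1,-0.0016,-0.0022,0.05,0,1,-0.0016,-0.0022,0.08,0,1,-0.0016,-0.0022,0.1,0,1,-0.0016,-0.0022,0.12,0,1]'

```text
clock: 25.65
position: [0.4663, -0.2686, 0.1254]
ee_rot: [-0.0, 0.669, 0.743, -0.0]
contact_force: [0.7, -0.0, -1.8]
width: 0.0176
```

Request:
step_arm --moves '[0,0,0.015,0,1,0,0,0.03,0,1,0,0,0.045,0,1,0,0,0.056,0,1,0,0,0.06,0,1]'

```text
clock: 26.15
position: [0.4662, -0.2687, 0.0957]
ee_rot: [-0.0, 0.669, 0.743, -0.0]
contact_force: [-0.6, -0.2, -1.2]
width: 0.0177
```

Request:
step_arm --moves '[0,0,0.002,0,1,0,0,0.004,0,1,0,0,0.006,0,1,0,0,0.006,0,1]'

```text
clock: 26.55
position: [0.4665, -0.2689, 0.0934]
ee_rot: [0.0, 0.669, 0.743, -0.0]
contact_force: [-0.8, 0.1, -0.7]
width: 0.0175
```

Request:
step_arm --moves '[0,0,0.0015,0,1,0,0,0.0015,0,1,0,0,0.0015,0,1]'

```text
clock: 26.85
position: [0.4665, -0.269, 0.0929]
ee_rot: [0.0, 0.669, 0.743, -0.0]
contact_force: [-0.8, 0.5, 1.8]
width: 0.0175
```

Request:
step_arm --moves '[0,0,0,0,0,0,0,0,0,-0.3,0,0,0,0,-0.3,0,0,0,0,-0.3]'

```text
clock: 27.25
position: [0.4664, -0.2689, 0.0925]
ee_rot: [-0.0, 0.669, 0.743, -0.0]
contact_force: [0.1, 0.0, -0.8]
width: 0.0555
```

Request:
step_arm --moves '[0,0,-0.04,0,-0.3,0,0,-0.1,0,-0.3,0,0,-0.18,0,-0.3,0,0,-0.18,0,-0.3,0,0,-0.18,0,-0.3]'

```text
clock: 27.75
position: [0.4668, -0.2691, 0.1834]
ee_rot: [0.001, 0.669, 0.743, 0.0]
contact_force: [-0.4, 1.1, -0.8]
width: 0.0555
```

```bash
python3 - <<'E'
from h import *
st();im=shot("wrist","w13.png");print(proj(im,[.4661,-.2663,.1125]),proj(im,[.4661,-.2663,.05]))
go((.4777,-.0845,.19,96),(.4777,-.0845,.066,96))
E
```

```text
{'clock': 27.75, 'position': [0.4668, -0.2691, 0.1834], 'ee_rot': [0.0012, 0.6692, 0.7431, 0.0001], 'contact_force': [-0.3769, 1.0524, -0.7676], 'width': 0.0555, 'qpos': [-0.6521, 0.2635, 1.6834, -0.0001, 1.1924, -0.7566]}
[310.874841   260.31757075] [310.9502849 225.5913659]
[np.float64(0.3636), np.float64(0.0616), np.float64(-0.0156), np.float64(-0.0001)] rows 3.7
[np.float64(0.0), np.float64(0.0), np.float64(0.248), 0.0] rows 2.5
```

Request:
step_arm --moves '[0.09,0.015,-0.01,0,-0.3,0.18,0.03,-0.015,0,-0.3,0.27,0.046,-0.015,0,-0.3,0.365,0.0616,-0.015,0,-0.3,0.365,0.0616,-0.015,0,-0.3]'

```text
clock: 28.3
position: [0.4761, -0.0784, 0.1883]
ee_rot: [-0.003, 0.667, 0.745, 0.0]
contact_force: [0.2, -0.1, 0.0]
width: 0.0553
```

Request:
step_arm --moves '[0,0,0,0,-0.3,0,0,0.06,0,-0.3,0,0,0.12,0,-0.3,0,0,0.18,0,-0.3,0,0,0.22,0,-0.3]'

```text
clock: 28.8
position: [0.4765, -0.0855, 0.0774]
ee_rot: [-0.002, 0.67, 0.742, -0.001]
contact_force: [-0.8, -0.6, -0.7]
width: 0.0557
```

Request:
step_arm --moves '[0,0,0.014,0,-0.3,0,0,0.028,0,-0.3,0,0,0.028,0,-0.3]'

```text
clock: 29.1
position: [0.4779, -0.0849, 0.0656]
ee_rot: [-0.0, 0.67, 0.743, -0.0]
contact_force: [-0.4, 0.3, 0.5]
width: 0.0558
```

Request:
step_arm --moves '[0,0,0,0,1,0,0,0,0,1,0,0,0,0,1,0,0,0,0,1,0,0,0,0,1]' --force 30

```text
clock: 29.6
position: [0.4782, -0.0843, 0.0667]
ee_rot: [0.001, 0.669, 0.743, -0.0]
contact_force: [-2.0, -0.1, 5.4]
width: 0.0292
```

Request:
step_arm --moves '[0,0,-0.04,0,1,0,0,-0.1,0,1,0,0,-0.16,0,1,0,0,-0.22,0,1,0,0,-0.22,0,1]'

```text
clock: 30.1
position: [0.4811, -0.0848, 0.18]
ee_rot: [0.004, 0.669, 0.743, 0.002]
contact_force: [1.0, -0.8, -0.6]
width: 0.0296
```

```bash
python3 - <<'E'
from h import *
st();shot("scene","s14.png")
im=shot("top");hsv=cv2.cvtColor(im["frame"],cv2.COLOR_BGR2HSV)
m=cv2.inRange(hsv,(0,150,60),(10,255,255))
for c in cv2.findContours(m,0,2)[0]:
    if cv2.contourArea(c)>1000: r=cv2.minAreaRect(c);print(r,onz(im,*r[0],.015))
m=cv2.inRange(hsv,(10,80,80),(25,200,255))
for c in cv2.findContours(m,0,2)[0]:
    if cv2.contourArea(c)>200: r=cv2.minAreaRect(c);print("wood",r)
E
```

```text
{'clock': 30.1, 'position': [0.4811, -0.0848, 0.18], 'ee_rot': [0.0043, 0.6692, 0.7431, 0.0022], 'contact_force': [1.0219, -0.7728, -0.6319], 'width': 0.0296, 'qpos': [-0.3173, 0.19, 1.7948, 0.0005, 1.1471, -0.4221]}
((182.81224060058594, 292.4082946777344), (88.81401062011719, 69.71634674072266), 7.594644546508789) [0.42430106 0.27408711 0.015     ]
wood ((386.25, 325.2500305175781), (17.708751678466797, 16.12761688232422), 18.43494987487793)
```

View pics/s14.png

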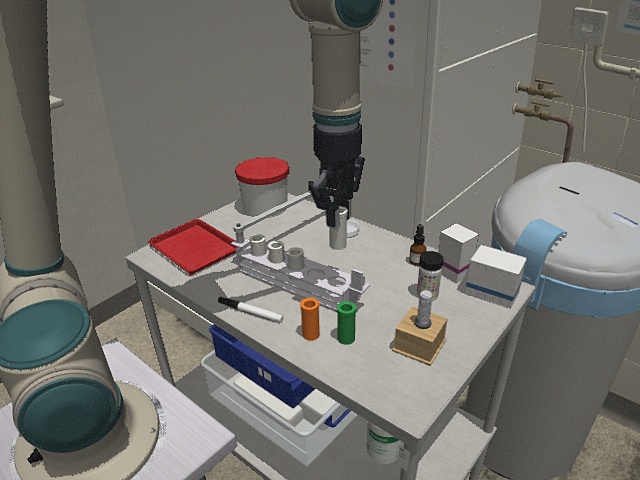

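The gauge stands home in its stand. The failed adapter is in the gripper, and the tray is unmoved at (0.424, 0.274).

```bash
python3 - <<'E'
from h import *
st();print(th());go((.45,.09,.197,96),(.424,.272,.197,96),(.424,.272,.064,96))
E
```

```text
{'clock': 30.2, 'position': [0.4783, -0.084, 0.1763], 'ee_rot': [0.0007, 0.6692, 0.7431, 0.0004], 'contact_force': [0.242, -0.1631, -0.7568], 'width': 0.029, 'qpos': [-0.3174, 0.1932, 1.8006, 0.0002, 1.1461, -0.422]}
95.98847580049026
[np.float64(0.352), np.float64(-0.02), np.float64(-0.0413), np.float64(-0.0001)] rows 3.6
[np.float64(0.3674), np.float64(-0.0137), np.float64(-0.0), 0.0] rows 3.7
[np.float64(0.0), np.float64(0.0), np.float64(0.266), 0.0] rows 2.7
```

Request:
step_arm --moves '[0.05,-0.003,-0.04,0,1,0.14,-0.008,-0.041,0,1,0.23,-0.013,-0.041,0,1,0.31,-0.018,-0.041,0,1,0.352,-0.02,-0.041,0,1]'

```text
clock: 30.7
position: [0.4475, 0.0925, 0.1947]
ee_rot: [-0.002, 0.669, 0.744, -0.001]
contact_force: [1.0, -0.6, -0.2]
width: 0.0291
```

Request:
step_arm --moves '[0.09,-0.003,0,0,1,0.18,-0.007,0,0,1,0.27,-0.01,0,0,1,0.34,-0.013,0,0,1,0.367,-0.0137,0,0,1]'

```text
clock: 31.2
position: [0.4221, 0.2743, 0.1946]
ee_rot: [-0.001, 0.668, 0.744, -0.001]
contact_force: [-0.4, -0.1, -0.9]
width: 0.0291
```

Request:
step_arm --moves '[0,0,0,0,1,0,0,0,0,1,0,0,0.07,0,1,0,0,0.14,0,1,0,0,0.2,0,1]'

```text
clock: 31.7
position: [0.4237, 0.2695, 0.0951]
ee_rot: [0.0, 0.67, 0.742, -0.001]
contact_force: [0.7, 0.4, -0.9]
width: 0.0293
```

Request:
step_arm --moves '[0,0,0.03,0,1,0,0,0.05,0,1,0,0,0.06,0,1,0,0,0.064,0,1,0,0,0.064,0,1]'

```text
clock: 32.2
position: [0.4244, 0.2715, 0.065]
ee_rot: [0.0, 0.669, 0.743, 0.0]
contact_force: [-0.0, -0.3, -0.1]
width: 0.0295
```

```bash
python3 - <<'E'
from h import *
st()
E
```

```text
{'clock': 32.2, 'position': [0.4244, 0.2715, 0.065], 'ee_rot': [0.0003, 0.6694, 0.7429, 0.0005], 'contact_force': [-0.0373, -0.2979, -0.1405], 'width': 0.0295, 'qpos': [0.4311, 0.3432, 1.9164, -0.0002, 0.881, 0.3273]}
```

Now down to contact at about 0.061, then release.

Request:
step_arm --moves '[0,0,0.003,0,1,0,0,0.006,0,1,0,0,0.008,0,1,0,0,0.008,0,1]'

```text
clock: 32.6
position: [0.4241, 0.2719, 0.061]
ee_rot: [0.0, 0.669, 0.743, 0.0]
contact_force: [0.1, 0.2, 2.4]
width: 0.0294
```

Request:
step_arm --moves '[0,0,0,0,0.2,0,0,0,0,-0.1,0,0,0,0,-0.3,0,0,0,0,-0.3,0,0,0,0,-0.3]'

```text
clock: 33.1
position: [0.4237, 0.2716, 0.0604]
ee_rot: [-0.0, 0.669, 0.743, -0.0]
contact_force: [-0.8, 0.3, -0.2]
width: 0.0556
```

Request:
step_arm --moves '[0,0,-0.04,0,-0.3,0,0,-0.12,0,-0.3,0,0,-0.21,0,-0.3,0,0,-0.28,0,-0.3,0,0,-0.28,0,-0.3]'

```text
clock: 33.6
position: [0.4268, 0.2731, 0.2057]
ee_rot: [0.002, 0.669, 0.743, 0.005]
contact_force: [1.1, 0.2, 0.6]
width: 0.0557
```

```bash
python3 - <<'E'
from h import *
st();print(th());shot("scene","s15.png");C=(.45,.146)
import math
r=.206;a=math.radians(-84+79-2)
kx,ky=C[0]+r*math.cos(a),C[1]+r*math.sin(a);print(kx,ky)
sc=shot("scene");f=sc["frame"]
for d in (70,74,78,82):
    a=math.radians(-84+d);print(d,proj(sc,[.4512+r*math.cos(a),.147+r*math.sin(a),.102]).round(1))
cv2.imwrite("pics/s15c.png",cv2.resize(f[140:360,130:460],None,fx=2.4,fy=2.4,interpolation=2))
E
```

```text
{'clock': 33.6, 'position': [0.4268, 0.2731, 0.2057], 'ee_rot': [0.0023, 0.6692, 0.7431, 0.0052], 'contact_force': [1.0947, 0.1557, 0.6273], 'width': 0.0557, 'qpos': [0.4319, 0.1945, 1.7191, -0.0001, 1.2168, 0.3274]}
95.99162485415137
0.6544645072381123 0.12089491525853961
70 [321.5 191.4]
74 [317.5 189.1]
78 [313.1 187.1]
82 [308.5 185.2]
```

View pics/s15c.png

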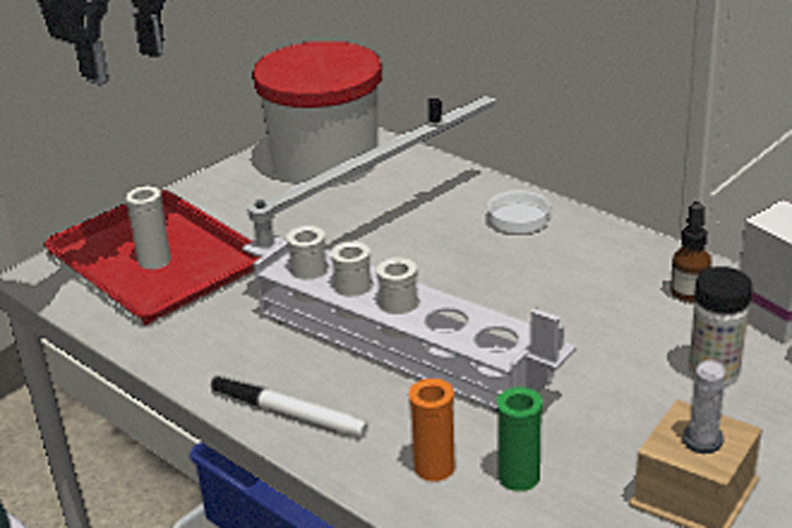

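The failed adapter stands upright in the tray, 1–3 are seated, and the gauge is home. The knob is at about (311,186), so the bar is at roughly 79°. Now I'll close the keeper.

```bash
python3 - <<'E'
from h import *
st();go((.54,.2,.2,135),(.6566,.1283,.19,174.5),(.6566,.1283,.110,174.5))
r=.206
for n in (22,):
    for k in range(1,6):
        a=np.radians(n*k/5);print(round(r*(1-np.cos(a))/.5,4),round(-r*np.sin(a)/.5,4),0,round(n*k/5/180,4))
E
```

```text
{'clock': 33.7, 'position': [0.4239, 0.2717, 0.201], 'ee_rot': [0.0004, 0.6692, 0.743, 0.0007], 'contact_force': [-1.0457, 0.0865, -0.0079], 'width': 0.0554, 'qpos': [0.4318, 0.1984, 1.7264, -0.0001, 1.2153, 0.3274]}
[np.float64(-0.1668), np.float64(0.216), np.float64(0.0021), np.float64(-0.2168)] rows 4.5
[np.float64(-0.2663), np.float64(0.0635), np.float64(0.02), -0.2194] rows 4.6
[np.float64(0.0), np.float64(0.0), np.float64(0.16), -0.0] rows 1.6
0.0012 -0.0316 0 0.0244
0.0048 -0.063 0 0.0489
0.0109 -0.0941 0 0.0733
0.0193 -0.1246 0 0.0978
0.03 -0.1543 0 0.1222
```

Request:
step_arm --moves '[-0.167,0.216,0.002,-0.217,0.25,-0.167,0.216,0.002,-0.217,0.25,-0.167,0.216,0.002,-0.217,0.25,-0.167,0.216,0.002,-0.217,0.25,-0.167,0.216,0.002,-0.217,0.25]'

```text
clock: 34.2
position: [0.5397, 0.1985, 0.1965]
ee_rot: [-0.002, 0.381, 0.924, -0.002]
contact_force: [-0.8, 0.7, -0.4]
width: 0.032
```

Request:
step_arm --moves '[-0.266,0.0635,0.02,-0.219,0.25,-0.266,0.0635,0.02,-0.219,0.25,-0.266,0.0635,0.02,-0.219,0.25,-0.266,0.0635,0.02,-0.219,0.25,-0.266,0.0635,0.02,-0.219,0.25]'

```text
clock: 34.7
position: [0.6561, 0.127, 0.1857]
ee_rot: [-0.003, 0.047, 0.999, -0.0]
contact_force: [-0.2, 0.2, 0.0]
width: 0.0322
```

Request:
step_arm --moves '[0,0,0,0,0.25,0,0,0,0,0.25,0,0,0,0,0.25]'

```text
clock: 35.0
position: [0.6558, 0.1286, 0.1886]
ee_rot: [-0.001, 0.049, 0.999, -0.0]
contact_force: [0.4, -0.1, -0.6]
width: 0.0318
```

```bash
python3 - <<'E'
from h import *
st();print(th());im=shot("wrist");f=im["frame"]
print(proj(im,[.6566,.1283,.114]))
cv2.imwrite("pics/w16.png",f[150:450,150:480])
go((.6566,.1283,.110,174.5))
E
```

```text
{'clock': 35.0, 'position': [0.6558, 0.1286, 0.1886], 'ee_rot': [-0.0008, 0.0488, 0.9988, -0.0001], 'contact_force': [0.3783, -0.0604, -0.5527], 'width': 0.0318, 'qpos': [0.0896, 0.4487, 1.378, -0.0001, 1.3165, -1.3837]}
174.4112801948648
[309.2581178  262.78402976]
[np.float64(-0.0013), np.float64(-0.0005), np.float64(0.158), np.float64(-0.0004)] rows 1.6
```

View pics/w16.png

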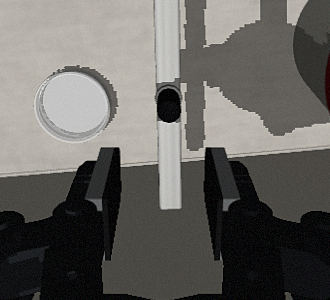

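The knob top is at (320,258), about 5 mm to +tool y. I'll correct, lower and straddle it.

Request:
step_arm --moves '[0.004,0.011,0.06,0,0.25,0.004,0.011,0.12,0,0.25,0.004,0.011,0.158,0,0.25,0.004,0.011,0.158,0,0.25]'

```text
clock: 35.45
position: [0.6524, 0.134, 0.1074]
ee_rot: [-0.003, 0.048, 0.999, -0.001]
contact_force: [0.7, -1.1, 0.7]
width: 0.0323
```

Request:
step_arm --moves '[0,0,0,0,0.45,0,0,0,0,0.45,0,0,0,0,0.45]'

```text
clock: 35.75
position: [0.656, 0.1342, 0.1122]
ee_rot: [0.002, 0.048, 0.999, 0.0]
contact_force: [0.0, 0.4, -0.3]
width: 0.0239
```

```bash
python3 - <<'E'
from h import *
st();print(th())
E
```

```text
{'clock': 35.75, 'position': [0.656, 0.1342, 0.1122], 'ee_rot': [0.0015, 0.0483, 0.9988, 0.0002], 'contact_force': [0.0405, 0.3699, -0.3385], 'width': 0.0239, 'qpos': [0.098, 0.504, 1.4829, -0.0001, 1.1516, -1.3761]}
174.46191934590587
```

Request:
step_arm --moves '[0,0,0,-0.009,0.45,0,0,0,-0.009,0.45]'

```text
clock: 35.95
position: [0.6553, 0.134, 0.1113]
ee_rot: [0.001, 0.034, 0.999, 0.0]
contact_force: [0.8, 0.3, -0.4]
width: 0.0235
```

Request:
step_arm --moves '[0.0012,-0.0316,0,0.0244,0.45,0.0048,-0.063,0,0.0489,0.45,0.0109,-0.0941,0,0.0733,0.45,0.0193,-0.1246,0,0.0978,0.45,0.03,-0.1543,0,0.1222,0.45]'

```text
clock: 36.45
position: [0.6349, 0.0575, 0.1108]
ee_rot: [0.0, 0.226, 0.974, 0.0]
contact_force: [-0.4, 0.0, -0.3]
width: 0.0233
```

Request:
step_arm --moves '[0.0012,-0.0316,0,0.0244,0.45,0.0048,-0.063,0,0.0489,0.45,0.0109,-0.0941,0,0.0733,0.45,0.0193,-0.1246,0,0.0978,0.45,0.03,-0.1543,0,0.1222,0.45]'

```text
clock: 36.95
position: [0.5875, -0.0053, 0.1108]
ee_rot: [0.0, 0.408, 0.913, 0.0]
contact_force: [-0.8, -0.4, 0.0]
width: 0.0233
```

Request:
step_arm --moves '[0.0012,-0.0316,0,0.0244,0.45,0.0048,-0.063,0,0.0489,0.45,0.0109,-0.0941,0,0.0733,0.45,0.0193,-0.1246,0,0.0978,0.45,0.03,-0.1543,0,0.1222,0.45]'

```text
clock: 37.45
position: [0.52, -0.0458, 0.1109]
ee_rot: [0.0, 0.574, 0.819, 0.0]
contact_force: [-0.4, -0.0, -0.1]
width: 0.0237
```

Request:
step_arm --moves '[0,0,0,0,0.45,0,0,0,0,0.45]'

```text
clock: 37.65
position: [0.5209, -0.0454, 0.111]
ee_rot: [0.001, 0.572, 0.82, 0.0]
contact_force: [0.1, 0.0, 0.4]
width: 0.0233
```

```bash
python3 - <<'E'
from h import *
st();print(th());s=manip.get_state()
d=np.array(s["position"])[:2]-[.4518,.148];print(np.degrees(np.arctan2(d[1],d[0]))+84,np.linalg.norm(d))
E
```

```text
{'clock': 37.65, 'position': [0.5209, -0.0454, 0.111], 'ee_rot': [0.0007, 0.5725, 0.8199, 0.0004], 'contact_force': [0.0569, 0.0161, 0.3749], 'width': 0.0233, 'qpos': [-0.2203, 0.3113, 1.8192, 0.0002, 1.0096, -0.5721]}
110.15308562324577
13.651072250680826 0.2054001802999895
```

Request:
step_arm --moves '[0.0003,-0.0158,0,0.0122,0.45,0.0012,-0.0316,0,0.0244,0.45,0.0027,-0.0474,0,0.0367,0.45,0.0048,-0.063,0,0.0489,0.45,0.0076,-0.0786,0,0.0611,0.45]'

```text
clock: 38.15
position: [0.4833, -0.0552, 0.1108]
ee_rot: [0.001, 0.649, 0.761, 0.0]
contact_force: [-0.1, 0.5, -0.3]
width: 0.0234
```

Request:
step_arm --moves '[0,-0.005,0,0.005,0.45,0,-0.01,0,0.01,0.45,0,-0.014,0,0.013,0.45,0,-0.018,0,0.013,0.45,0,-0.018,0,0.013,0.45]'

```text
clock: 38.65
position: [0.4753, -0.0564, 0.1108]
ee_rot: [0.002, 0.664, 0.747, 0.002]
contact_force: [4.2, 1.4, -2.8]
width: 0.0235
```

Request:
step_arm --moves '[0,-0.004,0,0,0.45,0,-0.008,0,0,0.45,0,-0.008,0,0,0.45]'

```text
clock: 38.95
position: [0.4697, -0.0573, 0.1107]
ee_rot: [0.0, 0.664, 0.748, 0.0]
contact_force: [1.1, 0.1, 0.7]
width: 0.0234
```

Request:
step_arm --moves '[0,-0.003,0,0,0.45,0,-0.006,0,0,0.45,0,-0.006,0,0,0.45]'

```text
clock: 39.25
position: [0.4675, -0.0575, 0.1107]
ee_rot: [0.001, 0.664, 0.747, 0.001]
contact_force: [5.3, 1.2, -2.0]
width: 0.0233
```

Request:
step_arm --moves '[0,-0.003,0,0,0.45,0,-0.006,0,0,0.45,0,-0.006,0,0,0.45]'

```text
clock: 39.55
position: [0.4672, -0.0576, 0.1108]
ee_rot: [0.003, 0.665, 0.747, 0.003]
contact_force: [10.6, 3.8, -7.2]
width: 0.0233
```

The force fell from 4 N to 1 N at the click, then rose to a firm 11 N against the stop. I'll centre on the knob, rise clear and retreat.

Request:
step_arm --moves '[0,0.013,0,0,0.43,0,0.013,0,0,0.43,0,0.013,0,0,0.43]'

```text
clock: 39.85
position: [0.4686, -0.0571, 0.1102]
ee_rot: [-0.001, 0.664, 0.748, -0.001]
contact_force: [-0.1, 0.2, -0.2]
width: 0.0247
```

Request:
step_arm --moves '[0,0,-0.03,0,0.43,0,0,-0.1,0,0.43,0,0,-0.2,0,0.43,0,0,-0.3,0,0.43,0,0,-0.3,0,0.43]'

```text
clock: 40.35
position: [0.4727, -0.0582, 0.2673]
ee_rot: [0.006, 0.664, 0.748, 0.003]
contact_force: [0.1, -0.9, 0.3]
width: 0.0244
```

Request:
step_arm --moves '[-0.05,-0.1,-0.1,0,0.43,-0.05,-0.2,-0.1,0,0.43,-0.05,-0.25,-0.1,0,0.43,-0.05,-0.25,-0.1,0,0.43,-0.05,-0.25,-0.1,0,0.43]'

```text
clock: 40.85
position: [0.3474, -0.0965, 0.3103]
ee_rot: [0.0, 0.665, 0.747, 0.0]
contact_force: [0.2, -0.4, -0.8]
width: 0.0241
```

```bash
python3 - <<'E'
from h import *
st();t=shot("top");s=shot("scene")
c=np.zeros((600,800,3),np.uint8)
a=cv2.resize(t["frame"][130:345,130:525],None,fx=2.02,fy=1.4*2.02/2.02*1.0,interpolation=2) if 0 else cv2.resize(t["frame"][235:345,130:510],(800,232),interpolation=2)
c[:232]=a
b=cv2.resize(s["frame"][140:365,130:465],None,fx=1.63,fy=1.63,interpolation=2);c[233:233+b.shape[0],:b.shape[1]]=b[:367]
cv2.imwrite("pics/end.png",c)
o=cv2.imread("pics/scene1.png");print("scene knob mask")
for f in (o,s["frame"]):
    g=f[235:262,312:340].max(2)<45;yy,xx=np.nonzero(g);print(xx.mean()+312,yy.mean()+235,len(xx))
o=cv2.imread("pics/top1.png")
for f in (o,t["frame"]):
    g=f[258:282,350:374].max(2)<60;yy,xx=np.nonzero(g);print(xx.mean()+350,yy.mean()+258,len(xx))
E
```

```text
{'clock': 40.85, 'position': [0.3474, -0.0965, 0.3103], 'ee_rot': [0.0002, 0.6648, 0.747, 0.0001], 'contact_force': [0.2455, -0.4211, -0.8037], 'width': 0.0241, 'qpos': [-0.4648, -0.0939, 1.7666, 0.0001, 1.4685, -0.5811]}
scene knob mask
324.0 250.14285714285714 70
323.92857142857144 250.18571428571428 70
361.6818181818182 269.3181818181818 22
361.375 269.2916666666667 24
```

View pics/end.png

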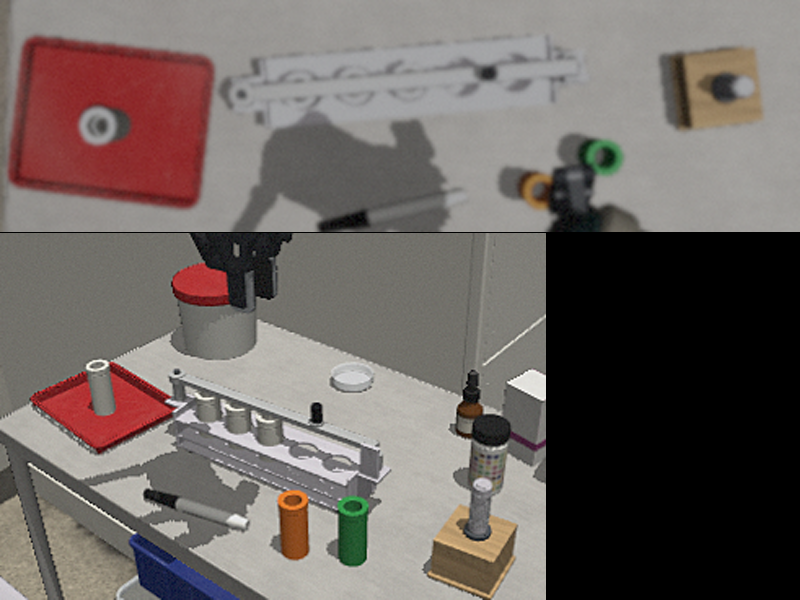

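The knob's pixels match the starting shut position to about 0.1 px in the scene view and 0.3 px in the top view. The adapter is in the tray, 1–3 are seated under the bar, and the gauge is home. The robot is clear, so I'll hand in.

```bash
python3 -c "
from rig import job;print(job.sign_off())"
```

```text
the job is handed in; nothing more can be done
None
```

The job is done and handed in at about 41 s on the robot's clock. I found no sign of failure, and the sign-off gives no verdict.

- **Keeper opened:** I swung the bar to about 80° and took the gauge from its stand.
- **Gauging, from the left:** Pockets 1, 2 and 3 took the pin to the shoulder and are good. Pocket 4 is empty. Pocket 5 stopped the pin about 21 mm down with roughly 6 N, so it is shrunk.
- **Putting away:** The gauge is back in its stand, and the pocket 5 adapter stands upright in the red tray.
- **Keeper shut:** The push force rose to about 4 N, fell to 1 N at the click, then rose to a firm 11 N against the stop.

**Last checks:** The knob is within about 0.1 px (scene camera) and 0.3 px (top camera) of its starting shut position. Adapters 1–3 are seated under the bar and the gauge is home. The decoys and bystanders stand where they were, judged by eye from the final picture. The gripper is clear of everything.

**One disagreement:** My first estimate of the rack's position was about 5 mm off. A closer wrist-camera view corrected it before the gauge was used.

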